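# Set up the tympanometer probe check with the test cavity at 2 ml

### The arm

A 7-joint arm with a two-finger parallel gripper is mounted at the origin on a cart in front of the work surface, level with it; the furniture and walls round the work are solid. World frame = base frame: x ahead of the robot, y to its left, z up, the work surface at z = 0. Lengths are in m, angles in rad, forces in N, time in s.
With the tool pointing down it reaches from about 0.425 to 0.925 m from the base axis. Payload 6.8 kg.
Tool frame: the origin (TCP) lies at the very end of the fingers, on their centre line; the grasp point (between the pads) lies 19 mm behind it; z points along the fingers, y is the line along which they close (so a half turn about z gives the same grasp; the last joint's range is limited). The gripper opens to 85 mm and grips with 20 to 120 N. Pads are 22 mm wide; open, the fingers measure 114 mm over their backs; the gripper's body (76 mm by 85 mm) begins 54 mm behind the grasp point. The pads swing forward as they close: fully open they stand 13 mm farther back than shut.
Start: joints at [-1.29, 0.477, 0.022, 1.555, -0.011, 1.109, -0.083], TCP at [0.256, 0.625, 0.231] pointing down, gripper open.
Joint ranges: [-2.96, 2.96], [-0.34, 2.1], [-1.41, 1.46], [0.24, 2.44], [-1.37, 4.51], [0.17, 1.92], [-2.96, 2.96]. Speed limits (rad/s): [2.39, 2.39, 3.14, 3.14, 3.14, 3.14, 3.14].

### API

Orientations are given as a rotation vector (axis times angle).
In Python, from bench import get_obs, viewer, r gives the robot as it stands. The module is installed in compiled form; this text tells all that it offers.
- The arm moves only by the tool play_rows, never from a script. Its argument "commands" is a list that holds one entry, the list of rows, each a list of 5 numbers: the gripper's target within -1 to 1 (shut at 1, half-way at 0, fully open at -1), then the shift along the tool's x, y, z scaled (see below), then the turn about the tool's z scaled (see below). A call has 1 to 12 rows; each row is the pose to reach, as a shift and turn from the pose commanded when the call began, along the tool's axes at that moment; what a row does not reach only later rows make up. The controller multiplies each number of a shift by 0.2 m and each number of a turn by pi/2 rad. A row lasts 1/12 s, in which the tool goes at most 41.7 mm and 7.16 degrees, less where a joint would pass 70% of its speed; a pose out of reach is approached as far as the arm can. A call with a number of a shift or a turn outside -1 to 1 is refused whole. A call with a gripper value outside its range is refused whole. The fingers move at their own pace and stop on an object; "grip_force" is the grip in N (left out, the last holds). Time passes only in rows, so rows that repeat a pose let the fingers close. It gives the time, the measured TCP pose, the force, the opening and the grip force at its end, in the units of the state.
- get_obs(): the state, without advancing time (a new reading comes with each control period).
- viewer.grab_frame(name): name is "side" or "top"; returns a dict with "pixels" (420x560x3 uint8, red, green, blue), "fovy" (degrees; the focal length in pixels is half the picture's height over the tangent of half this angle, whatever the lens; pixels are square), "cx", "cy" (the principal point, pixels), "world_to_cam" (4x4, takes a point from world to camera coordinates). Camera axes: x right, y up, looking along -z (the intrinsics and any distortion apply to the point x, -y, -z); pixel columns grow to the right and rows downward; lengths in m; the calibration is good to about 2 mm. A picture is of the moment at which its call begins. There is no depth.
- r.hand_in(): hands the job in; it is judged then, once.
Trained networks look in a picture, given as the dict that the camera call returned (one of the last four; its "shot" number tells which), for a name from the list of things; names that differ only in an ending like _2 or _b are one class to them, and where a whole thing is asked for, a point or a joint stands for the part that bears it (a point fixed in the world has none). Each returns a list of dicts, best first, with "score" (0 to 1); they miss things now and then, are a little off and sometimes report something else, mostly with a low value. They report only what shows in the picture. A call takes as long as a camera call.
- viewer.trace(picture, thing): "pixels" (420x560 bool, what is visible of it) and "rect" ([left, top, right, bottom] in pixels, round what is visible of it).
The state is a dict: "clock": time; "joints": joint angles; "qvel": joint speeds; "tau": joint torques, N m; "tcp_pos": TCP position; "orientation": TCP orientation; "contact_force": force on the tool from outside, world axes, zero at the start; "moment": the same for the moment, N m; "grip_width": finger opening in m; "gripper_force": force on a finger pad.
Only numpy, scipy, OpenCV 4.12 (cv2) and the standard library are available. Lean on these libraries where they do the work, as an engineer would, in place of code of your own. Each camera call takes 0.05 s, during which the arm holds its last target. There are 200 camera calls.

### The job

Get the probe check ready: pick up the test cavity lying on the desk and stand it upright, foot fully down, in the square well of the check stand. Then turn its clicking volume sleeve until the 2 (2 ml) is at the red arrow, and finally fold the raised probe arm down level until its rubber pad lies on the cavity's mouth. Leave the otoscope, ear-tip jar and wipes tub where they are.

Things in the scene. Friction and masses are not known exactly. Their poses are not given: they have to be found in the camera images.
- test_cavity: Adjustable test cavity, 126 mm long, 0.4 kg: aluminium block 50 x 50 x 78 mm, neck 38 mm across, black knurled sleeve 48 mm across 86 to 122 mm from the foot. Lies at first, sleeve to the left or left front. Lies on a mat 4 mm thick. Origin: below the foot face as it lies; x from foot to sleeve (up when standing); z up as it lies; the part's axis is 25 mm above the origin.
- cavity_foot (a point): Centre of the cavity's flat square foot face, on its axis, at the end away from the sleeve (black band near the foot, blue band near the sleeve). Axes as test_cavity.
- sleeve_top (a point): Point on the cavity's axis in the sleeve's end face, 122 mm from the foot; a steel core 23 mm across with the dark mouth stands 4 mm out of it. Axes as test_cavity.
- volume_sleeve (a joint): Sleeve angle (rad): 0 at number 0, 1.047 (60 degrees) per number up to 5; 2.094 is 2 ml. White numerals 0 to 5 on its end face, lines at the halves; the red arrow on the fixed core points at the reading. Spring click every 30 degrees, peak about 0.07 N m. Seen from the sleeve end, clockwise lowers the value. Starts between the numbers 3 and 4.5. Hold the block while turning (the well does that).
- check_stand: Check stand, fixed on the desk: grey base 10 mm high with a square well and a hinge post. Origin under the well's centre; x, y along the well's sides, z up. Base: x +-56 mm, y -130 to +50 mm; post: y -117 to -87 mm, x +-33 mm, up to z = 159 mm.
- well (a point): Centre of the well's floor, 10 mm above the stand's origin. The well is 54 mm square inside (2 mm play each side of the cavity's block, which fits any of four ways round), walls 7 mm thick and 30 mm high above the floor, with black lead-in lips sloping outward up to 37 mm above the floor. Axes as check_stand.
- probe_hinge (a point): Middle of the probe arm's hinge axis, which runs along the stand's x, 98 mm from the well's centre towards the stand's -y and 148 mm above the stand's origin. Axes as check_stand. From it the arm lies towards the stand's +y when level.
- probe_arm (a joint): Probe arm angle (rad): 0 level over the well, 1.57 straight up, starts 1.5 to 1.85, stop at 1.95. Stiff hinge, stays where left; 2 to 3 N at the tab moves it. Aluminium plate 50 mm wide, 8 mm thick, centred on the hinge axis, ending 140 mm from it. Pad below, 98 mm out, meets the cavity's mouth at 0; black probe head above, 20 mm high, 79 to 105 mm out. Can be pushed over from its back.
- probe_tab (a point): Middle of the flat blue tab at the free end of the probe arm, on its upper side (the back when raised), 127 mm from the hinge; the tab spans 119 to 140 mm from the hinge and is 50 mm wide.
- otoscope: Bystander: otoscope lying on its side, 138 x 67 x 28 mm, black head, pale handle. Origin: centre of its underside.
- ear_jar: Bystander: small white jar of ear tips with a lid, 49 mm across, 57 mm high. Origin: centre of its underside.
- wipes_tub: Bystander: tall round white and blue tub of wipes, 76 mm across, 154 mm high. Origin: centre of its underside.

How it is judged:
On the way, in this order (a step that is already met when the one before it is completed fails the run):
1. the test cavity stands upright, foot down in the well (horizontal distance between cavity_foot and well below 0.006 m and z of cavity_foot in the frame of well below 0.004 m and angle between test_cavity's own x axis and vertical below 0.06 rad and height (world z) of sleeve_top above 0.12 m), for 0.3 s.
2. with the cavity standing in the well and the probe arm still raised, its sleeve has been turned to 2 ml (all of step 1 and value of joint volume_sleeve between 1.99 and 2.2 rad and value of joint probe_arm above 0.5 rad), for 0.3 s.
At the end, for the whole second after the job is handed in: The cavity stands at rest in the well (foot centre within 6 mm of the well's centre and within 4 mm of its floor, within 0.06 rad of upright, sleeve up), its sleeve rests in the 2 ml click (1.99 to 2.20 rad) and the probe arm is folded down to within 0.04 rad of level (all of step 1 and value of joint volume_sleeve between 1.99 and 2.2 rad and value of joint probe_arm below 0.04 rad and linear speed of test_cavity below 0.01 m/s); the robot touches nothing.
It fails at once if the otoscope is shifted by more than 30 mm (distance of otoscope from where it was at the start of the episode above 0.03 m).
It fails at once if the ear jar is shifted by more than 30 mm (distance of ear_jar from where it was at the start of the episode above 0.03 m).
It fails at once if the wipes tub is shifted by more than 30 mm (distance of wipes_tub from where it was at the start of the episode above 0.03 m).
It also fails if it takes over 72 s, if anything falls off the work surface, if the arm or the gripper's body presses on something with over 40 N, if the wrist force passes 120 N, or if a joint passes its speed limit or range.

## Working session

There is one attempt and no reset: what is moved stays moved. The work goes in short steps, Python scripts to look and compute and a tool call to move; the robot and the scene stay as the last step left them, time stands still between calls to the robot, and variables do not carry over. Pictures are saved under pics/ and viewed, at most 10 in all, crops included, and the job is handed in when it is done.

Besides the shell and the picture viewer there is one more tool, called after ">>>" as name([rows], argument=value, ...), one row to a line, values as JSON. play_rows: Moves the arm, as the interface text tells. Shifts and turns lie within -1 to 1; 1 stands for 0.2 m of shift or pi/2 rad of turn. Its arguments: {"type":"object","properties":{"commands":{"type":"array","items":{"type":"array","items":{"type":"array","items":{"type":"number","minimum":-1,"maximum":1}}}},"grip_force":{"type":"number"}},"required":["commands"]}

```bash
mkdir -p pics; cat > h.py <<'E'
import numpy as np, cv2
from scipy.spatial.transform import Rotation as R
from bench import get_obs, viewer, r
def cam(p):
    M=np.array(p["world_to_cam"]); h=p["pixels"].shape[0]
    f=h/2/np.tan(np.radians(p["fovy"])/2); return M,f,p["cx"],p["cy"]
def proj(p,X):
    M,f,cx,cy=cam(p); c=np.atleast_2d(X)@M[:3,:3].T+M[:3,3]
    return np.c_[cx+f*c[:,0]/-c[:,2], cy-f*c[:,1]/-c[:,2]]
def ray(p,uv):
    M,f,cx,cy=cam(p); d=np.array([(uv[0]-cx)/f,-(uv[1]-cy)/f,-1.]); Rm=M[:3,:3]
    return -Rm.T@M[:3,3], Rm.T@d
def atz(p,uv,z):
    o,d=ray(p,uv); return o+d*(z-o[2])/d[2]
def save(p,n,box=None,s=1):
    im=p["pixels"][:,:,::-1]
    if box: im=im[box[1]:box[3],box[0]:box[2]]
    cv2.imwrite("pics/"+n,cv2.resize(im,None,fx=s,fy=s,interpolation=cv2.INTER_CUBIC))
E
python3 - <<'E'
from h import *
o=get_obs(); print({k:np.round(v,3) for k,v in o.items()}, R.from_rotvec(o["orientation"]).as_matrix().round(3))
P={n:viewer.grab_frame(n) for n in("side","top")}
for n,p in P.items():
    print(n,[k for k in p], cam(p)[1:], ray(p,(280,210)))
    for t in ["test_cavity","volume_sleeve","check_stand","probe_arm","probe_tab","otoscope","ear_jar","wipes_tub"]:
        for d in viewer.trace(p,t)[:2]:
            m=d["pixels"]; ys,xs=np.nonzero(m); print(t,round(d["score"],2),d["rect"],xs.mean().round(1),ys.mean().round(1),len(xs))
im=np.vstack([P["side"]["pixels"],P["top"]["pixels"]])
save(P["side"],"s0.png",s=1.4);save(P["top"],"t0.png",s=1.4)
E
```

```text
{'clock': np.float64(0.0), 'joints': array([-1.29 ,  0.478,  0.022,  1.556, -0.012,  1.109, -0.083]), 'qvel': array([ 0.001,  0.   ,  0.001, -0.   ,  0.001, -0.   , -0.002]), 'tau': array([-0.0000e+00, -5.9646e+01,  1.6080e+00, -2.8119e+01,  1.3000e-02,
        1.0000e-02,  0.0000e+00]), 'tcp_pos': array([0.256, 0.624, 0.23 ]), 'orientation': array([-6.070e-01, -3.082e+00,  3.000e-03]), 'contact_force': array([-0.129,  0.118, -0.116]), 'moment': array([-0.008,  0.018,  0.017]), 'gripper_force': np.float64(0.0), 'grip_width': np.float64(0.086)} [[-0.925  0.379 -0.001]
 [ 0.379  0.925 -0.002]
 [-0.    -0.002 -1.   ]]
side ['pixels', 'fovy', 'cx', 'cy', 'world_to_cam', 'shot'] (np.float64(510.123961007929), 280.1277537388083, 216.31039919167833) (array([ 0.47165512, -0.6334505 ,  1.33447427]), array([ 0.03605249,  0.49959924, -0.86559454]))
test_cavity 0.94 [265.8, 292.4, 311.1, 337.8] 288.9 315.0 966
volume_sleeve 0.82 [269.6, 292.5, 289.0, 311.9] 276.3 301.3 243
volume_sleeve 0.38 [267.2, 292.5, 313.0, 339.2] 289.0 315.4 989
check_stand 0.95 [255.1, 120.8, 304.7, 190.4] 279.2 157.8 20
[... 435 characters left out ...]
y([0.26127152, 0.05792563, 1.328762  ]), array([ 0.18472183,  0.02223337, -0.98284333]))
test_cavity 0.59 [370.5, 186.0, 418.4, 226.3] 392.3 207.1 1005
volume_sleeve 0.57 [367.3, 187.0, 416.8, 227.8] 392.0 207.1 937
volume_sleeve 0.56 [366.6, 206.2, 389.5, 227.0] 378.5 215.7 287
check_stand 0.83 [166.2, 153.4, 235.2, 220.9] 200.9 195.8 2994
check_stand 0.61 [182.6, 224.6, 235.4, 251.4] 211.9 242.5 643
probe_arm 0.68 [203.5, 158.2, 224.1, 196.2] 213.3 174.5 331
probe_tab 0.6 [207.3, 155.9, 221.6, 191.0] 213.4 175.3 353
otoscope 0.97 [182.6, 226.5, 235.7, 252.5] 210.9 242.9 601
ear_jar 0.89 [362.5, 158.0, 383.6, 179.4] 373.1 169.8 375
wipes_tub 0.75 [292.7, 229.9, 323.9, 268.0] 308.1 247.9 900
```

View pics/s0.png

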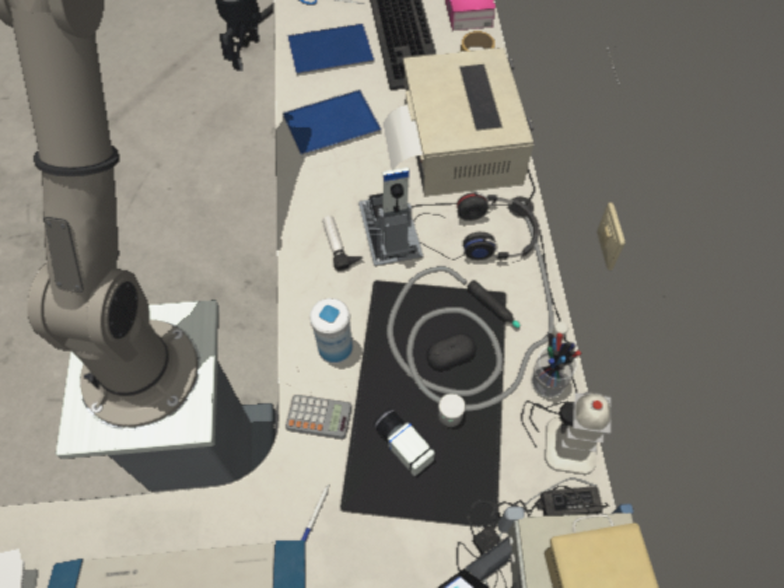

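View pics/t0.png

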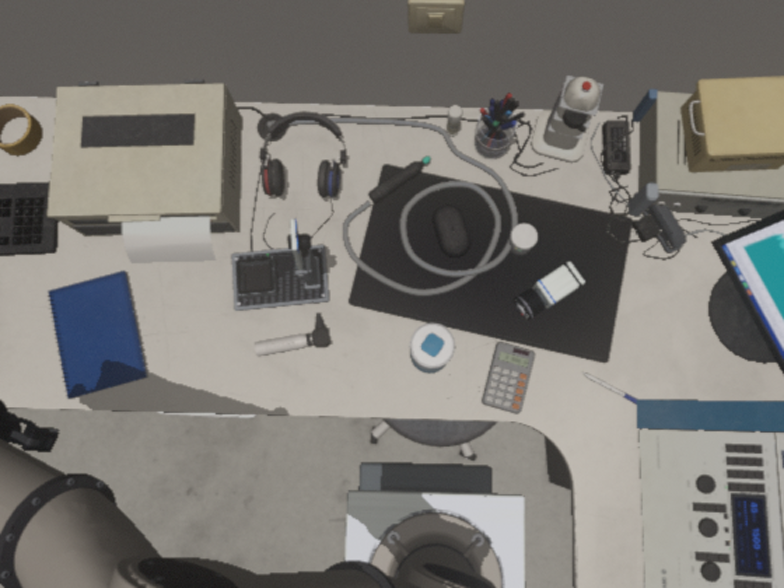

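Side view: the cavity lies on the black mat at about (289,315) with its sleeve to the upper left. The stand is at (279,158) with the arm raised. In the top view the well is at (183,197), the post is to its right at (215,195), and the cavity is at (392,207). I'll fit the poses next.

```bash
cat > fit.py <<'E'
from h import *
from scipy.optimize import minimize
def box(x0,x1,y0,y1,z0,z1): return np.array([[x,y,z] for x in(x0,x1) for y in(y0,y1) for z in(z0,z1)],float)
def cyl(r,x0,x1):  # about x
    a=np.linspace(0,2*np.pi,24); return np.vstack([np.c_[0*a+x,r*np.cos(a),r*np.sin(a)] for x in(x0,x1)])
def place(X,x,y,yaw,z=0): return R.from_euler("z",yaw).apply(X)+[x,y,z]
def mask(p,parts,S=4):
    m=np.zeros((420*S,560*S),np.uint8)
    for X in parts:
        u=(proj(p,X)+.5)*S; cv2.fillConvexPoly(m,cv2.convexHull(np.round(u*16).astype(np.int32)),1,shift=4)
    return cv2.resize(m.astype(np.float32),(560,420),interpolation=cv2.INTER_AREA)
CAV=[box(0,78,-25,25,-25,25)/1e3,cyl(.019,.078,.086),cyl(.024,.086,.122),cyl(.0115,.122,.126)]
def stand(q):
    arm=box(-25,25,0,140,-4,4)/1e3; head=box(-13,13,79,105,4,24)/1e3
    rot=lambda X:R.from_euler("x",q).apply(X)+[0,-.098,.148]
    return [box(-56,56,-130,50,0,10)/1e3,box(-34,34,-34,34,10,44)/1e3,box(-33,33,-117,-87,10,159)/1e3,rot(arm),rot(head)]
def fit(P,M,f,x0,step):
    def c(v):
        s=0
        for p,m in zip(P,M):
            a=mask(p,f(v)); s+=1-np.minimum(a,m).sum()/np.maximum(a,m).sum()
        return s
    x0=np.array(x0,float); sim=np.vstack([x0]+[x0+np.eye(len(x0))[i]*step[i] for i in range(len(x0))])
    b=minimize(c,x0,method="Nelder-Mead",options=dict(initial_simplex=sim,xatol=2e-4,fatol=1e-4,maxiter=250)); return b.x,b.fun
E
python3 - <<'E'
from fit import *
P=[viewer.grab_frame(n) for n in("side","top")]
def T(p,t,i=0): return viewer.trace(p,t)[i]["pixels"].astype(np.float32)
for n,z in(("test_cavity",.025),("check_stand",.02),("otoscope",.014),("ear_jar",.03),("wipes_tub",.077)):
    for p in P:
        ys,xs=np.nonzero(T(p,n)); print(n,atz(p,(xs.mean(),ys.mean()),z).round(3))
M=[T(p,"test_cavity") for p in P]
ys,xs=np.nonzero(M[1]); c=atz(P[1],(xs.mean(),ys.mean()),.029)
fc=lambda v:[place(X,v[0],v[1],v[2],.029) for X in CAV]
for yaw in (2.2,2.8):
    d=np.array([np.cos(yaw),np.sin(yaw)])*.06
    for k in ([0,1],[0],[1]): print("cav",fit([P[i] for i in k],[M[i] for i in k],fc,[c[0]-d[0],c[1]-d[1],yaw],[.01,.01,.2]))
S=[T(p,"check_stand") for p in P]
fs=lambda v:[place(X,v[0],v[1],v[2]) for X in stand(v[3])]
ys,xs=np.nonzero(S[1]); c=atz(P[1],(xs.mean(),ys.mean()),.03)
for k in ([0,1],[0],[1]): print("stand",fit([P[i] for i in k],[S[i] for i in k],fs,[c[0],c[1]+.04,0,1.65],[.01,.01,.1,.1]))
import pickle; pickle.dump(P,open("P0.pkl","wb"))
E
```

```text
test_cavity [ 0.521 -0.202  0.025]
test_cavity [ 0.621 -0.157  0.025]
check_stand [0.542 0.315 0.02 ]
check_stand [0.54  0.298 0.02 ]
otoscope [0.416 0.266 0.014]Traceback (most recent call last):
  File "<stdin>", line 6, in <module>
  File "<stdin>", line 3, in T
IndexError: list index out of range
```

```bash
python3 - <<'E'
from fit import *
import pickle
P=[viewer.grab_frame(n) for n in("side","top")]
Q={}
for p,n in zip(P,("side","top")):
    print(n,proj(p,[[0,0,0],[.5,0,0],[.5,.3,0],[.256,.624,.23],[.9,0,0]]).round(1).tolist())
    for t,z in(("test_cavity",.025),("check_stand",.02),("otoscope",.014),("ear_jar",.03),("wipes_tub",.077)):
        L=viewer.trace(p,t); Q[n,t]=L
        for d in L[:2]:
            ys,xs=np.nonzero(d["pixels"]); u=(xs.mean(),ys.mean()); print(t,round(d["score"],2),np.round(u,1),atz(p,u,z).round(3))
pickle.dump((P,Q),open("P0.pkl","wb"))
E
```

```text
side [[100.3, 266.5], [274.8, 251.6], [266.9, 166.4], [177.4, 43.4], [411.5, 239.9]]
test_cavity 0.57 [289.  315.4] [ 0.521 -0.202  0.025]
check_stand 0.86 [279.5 157.6] [0.542 0.316 0.02 ]
otoscope 0.85 [242.2 176.8] [0.42  0.258 0.014]
ear_jar 0.69 [322.6 292.7] [ 0.618 -0.149  0.03 ]
wipes_tub 0.86 [237.1 235.6] [0.398 0.022 0.077]
wipes_tub 0.73 [282.5 136.9] [0.555 0.352 0.077]
top [[309.5, 414.9], [312.9, 214.9], [200.3, 212.0], [22.4, 301.2], [315.4, 75.2]]
test_cavity 0.68 [392.  207.1] [ 0.522 -0.206  0.025]
check_stand 0.58 [200.8 195.8] [0.54  0.298 0.02 ]
otoscope 0.7 [211.5 242.8] [0.417 0.263 0.014]
ear_jar 0.6 [373.1 170.5] [ 0.618 -0.156  0.03 ]
wipes_tub 0.93 [308.2 247.8] [0.403 0.014 0.077]
```

```bash
python3 - <<'E'
from fit import *
import pickle
P,Q=pickle.load(open("P0.pkl","rb"))
g=lambda t:[Q[n,t][0]["pixels"].astype(np.float32) for n in("side","top")]
M=g("test_cavity"); c=[.522,-.204]
fc=lambda v:[place(X,v[0],v[1],v[2],.029) for X in CAV]
for yaw in (2.2,2.8):
    d=np.array([np.cos(yaw),np.sin(yaw)])*.06
    for k in ([0,1],[0],[1]):
        v,f=fit([P[i] for i in k],[M[i] for i in k],fc,[c[0]-d[0],c[1]-d[1],yaw],[.01,.01,.2]); print("cav",k,v.round(4),round(f,3),"grip",(v[:2]+.104*np.array([np.cos(v[2]),np.sin(v[2])])).round(4))
S=g("check_stand")
fs=lambda v:[place(X,v[0],v[1],v[2]) for X in stand(v[3])]
for k in ([0,1],[0],[1]):
    v,f=fit([P[i] for i in k],[S[i] for i in k],fs,[.53,.34,0,1.65],[.01,.01,.1,.1]); print("stand",k,v.round(4),round(f,3))
    if len(k)==2: V=v
im=[]
for p,m in zip(P,S):
    a=p["pixels"][:,:,::-1].copy(); a=cv2.resize(a[110:210,150:330],None,fx=4,fy=4,interpolation=cv2.INTER_CUBIC)
    for X in fs(V):
        h=cv2.convexHull(((proj(p,X)+.5-[150,110])*4).astype(np.int32)); cv2.polylines(a,[h],True,(0,0,255),1)
    im.append(a[:300] if len(im)==0 else a[100:400])
cv2.imwrite("pics/fit.png",np.vstack(im))
E
```

```text
cav [0, 1] [ 0.5541 -0.2518  2.1777] 0.158 grip [ 0.4948 -0.1664]
cav [0] [ 0.5525 -0.2511  2.1581] 0.069 grip [ 0.4949 -0.1645]
cav [1] [ 0.555  -0.2531  2.1809] 0.072 grip [ 0.4954 -0.1679]
cav [0, 1] [ 0.5537 -0.252   2.1675] 0.156 grip [ 0.4953 -0.1659]
cav [0] [ 0.5526 -0.2507  2.1633] 0.067 grip [ 0.4946 -0.1644]
cav [1] [ 0.5552 -0.2528  2.1829] 0.07 grip [ 0.4954 -0.1677]
stand [0, 1] [0.5336 0.3433 0.1157 1.6471] 0.098
stand [0] [0.5336 0.3483 0.1104 1.6851] 0.039
stand [1] [0.5336 0.342  0.1155 1.6397] 0.036
```

View pics/fit.png

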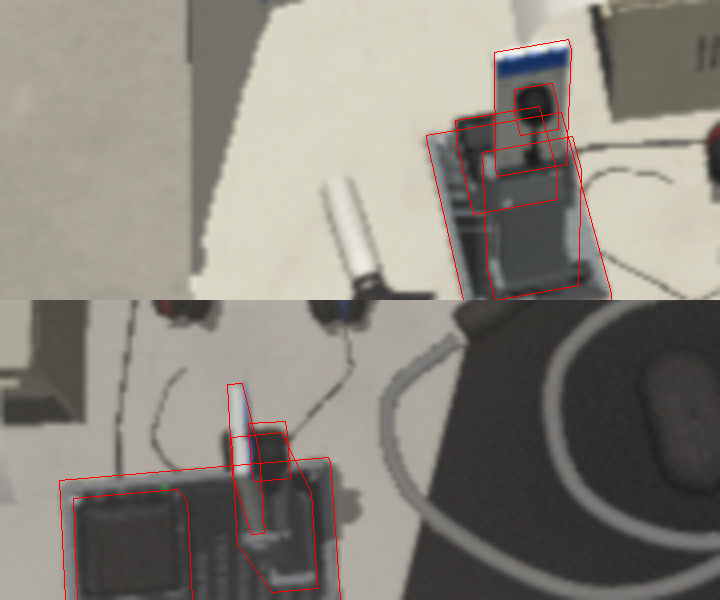

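The fitted outlines match both pictures: the stand is at (0.534, 0.344) with yaw 0.113 and arm angle about 1.645. The cavity foot is at (0.554, -0.252) with yaw 2.173. I'll work out the first move.

```bash
cat >> h.py <<'E'
def plan(*targets, start=None):
    """targets: (x,y,z,yaw_deg of tool x). prints scaled rows, one call per target"""
    o=get_obs(); m=R.from_rotvec(o["orientation"]).as_matrix(); p=o["tcp_pos"]; yaw=np.degrees(np.arctan2(m[1,0],m[0,0]))
    print("t",round(float(o["clock"]),2),"at",p.round(4),round(yaw,1),"j",o["joints"].round(2),"F",o["contact_force"].round(1),"M",o["moment"].round(2),"w",round(float(o["grip_width"]),4))
    for t in targets:
        a=np.radians(yaw); X=np.array([np.cos(a),np.sin(a),0]); Y=np.array([np.sin(a),-np.cos(a),0]); d=np.array(t[:3])-p
        w=[(yaw-t[3]+180)%360-180]
        print(t,"->",(np.array([d@X,d@Y,-d[2]])/.2).round(4).tolist(),round(w[0]/90,4)); p=np.array(t[:3]); yaw=t[3]
E
python3 - <<'E'
from h import *
plan((.32,.43,.23,157.7),(.385,.22,.23,150),(.44,.03,.23,140),(.495,-.166,.16,124.5),(.495,-.166,.011,124.5))
E
```

```text
t 1.9 at [0.2559 0.6246 0.2313] 157.7 j [-1.29  0.48  0.02  1.56 -0.01  1.11 -0.08] F [-0.7  0.3  0.6] M [ 0.   -0.02 -0.04] w 0.0854
(0.32, 0.43, 0.23, 157.7) -> [-0.6656, -0.779, 0.0066] 0.0002
(0.385, 0.22, 0.23, 150) -> [-0.6991, -0.8481, -0.0] 0.0856
(0.44, 0.03, 0.23, 140) -> [-0.7132, -0.6852, -0.0] 0.1111
(0.495, -0.166, 0.16, 124.5) -> [-0.8406, -0.574, 0.35] 0.1722
(0.495, -0.166, 0.011, 124.5) -> [0.0, 0.0, 0.745] 0.0
```

>>> play_rows([
  [[-1,-0.666,-0.779,0,0],[-1,-0.666,-0.779,0,0],[-1,-0.666,-0.779,0,0],[-1,-0.666,-0.779,0,0],[-1,-0.666,-0.779,0,0],[-1,-0.666,-0.779,0,0]],
])

```text
clock: 2.4
tcp_pos: [0.324, 0.4218, 0.2313]
orientation: [0.621, 3.078, -0.006]
contact_force: [0.2, -0.6, -0.1]
grip_width: 0.0857
gripper_force: 0.0
```

>>> play_rows([
  [[-1,-0.699,-0.848,0,0.086],[-1,-0.699,-0.848,0,0.086],[-1,-0.699,-0.848,0,0.086],[-1,-0.699,-0.848,0,0.086],[-1,-0.699,-0.848,0,0.086],[-1,-0.699,-0.848,0,0.086]],
])

```text
clock: 2.9
tcp_pos: [0.3866, 0.2139, 0.2315]
orientation: [0.825, 3.031, -0.002]
contact_force: [-0.3, 0.1, 0.1]
grip_width: 0.0854
gripper_force: 0.0
```

>>> play_rows([
  [[-1,-0.713,-0.685,0,0.111],[-1,-0.713,-0.685,0,0.111],[-1,-0.713,-0.685,0,0.111],[-1,-0.713,-0.685,0,0.111],[-1,-0.713,-0.685,0,0.111],[-1,-0.713,-0.685,0,0.111]],
])

```text
clock: 3.4
tcp_pos: [0.4415, 0.0241, 0.2319]
orientation: [1.087, 2.945, -0.001]
contact_force: [0.1, -0.7, -0.1]
grip_width: 0.0854
gripper_force: 0.0
```

```bash
python3 - <<'E'
from h import *
plan((.495,-.166,.12,124.5),(.495,-.166,.011,124.5))
E
```

```text
t 3.4 at [0.4415 0.0241 0.2319] 139.5 j [-0.6   0.08  0.43  2.11 -0.04  0.96  0.71] F [ 0.1 -0.7 -0.1] M [ 0.02 -0.02  0.01] w 0.0854
(0.495, -0.166, 0.12, 124.5) -> [-0.8209, -0.549, 0.5596] 0.1664
(0.495, -0.166, 0.011, 124.5) -> [0.0, 0.0, 0.545] 0.0
```

>>> play_rows([
  [[-1,-0.821,-0.549,0.56,0.166],[-1,-0.821,-0.549,0.56,0.166],[-1,-0.821,-0.549,0.56,0.166],[-1,-0.821,-0.549,0.56,0.166],[-1,-0.821,-0.549,0.56,0.166],[-1,-0.821,-0.549,0.56,0.166],[-1,-0.821,-0.549,0.56,0.166],[-1,-0.821,-0.549,0.56,0.166],[-1,-0.821,-0.549,0.56,0.166]],
])

```text
clock: 4.15
tcp_pos: [0.4957, -0.1581, 0.1194]
orientation: [-1.447, -2.788, -0.001]
contact_force: [0.2, -0.1, 0.4]
grip_width: 0.0852
gripper_force: 0.0
```

```bash
python3 - <<'E'
from h import *
plan((.495,-.166,.011,124.5))
P=[viewer.grab_frame(n) for n in("side","top")]
plan((.495,-.166,.011,124.5))
ims=[]
for p in P:
    u=proj(p,[[.495,-.166,.03]])[0].astype(int); print(u)
    a=p["pixels"][u[1]-40:u[1]+40,u[0]-50:u[0]+50,::-1]; ims.append(cv2.resize(a,None,fx=4,fy=4,interpolation=cv2.INTER_CUBIC))
cv2.imwrite("pics/c1.png",np.hstack(ims))
E
```

```text
t 4.15 at [ 0.4957 -0.1581  0.1194] 125.1 j [-0.22  0.4   0.5   2.05 -0.28  0.75  1.08] F [ 0.2 -0.1  0.4] M [-0.01 -0.02  0.06] w 0.0852
(0.495, -0.166, 0.011, 124.5) -> [-0.0304, -0.0255, 0.5422] 0.007
t 4.25 at [ 0.4958 -0.1578  0.1199] 125.2 j [-0.22  0.4   0.5   2.05 -0.28  0.75  1.08] F [0.9 0.1 0.7] M [0.03 0.01 0.03] w 0.0854
(0.495, -0.166, 0.011, 124.5) -> [-0.0313, -0.0272, 0.5445] 0.0077
[277 302]
[377 216]
```

View pics/c1.png

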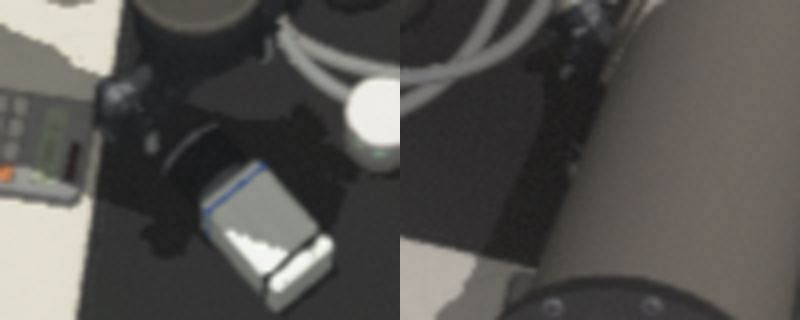

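The left crop shows the cavity unmoved, with its sleeve at about (200,165) under the open gripper; the arm hides it in the top view. I'm descending to the sleeve.

>>> play_rows([
  [[-1,-0.031,-0.027,0.35,0.008],[-1,-0.031,-0.027,0.35,0.008],[-1,-0.031,-0.027,0.45,0.008],[-1,-0.031,-0.027,0.5,0.008],[-1,-0.031,-0.027,0.54,0.008],[-1,-0.031,-0.027,0.564,0.008],[-1,-0.031,-0.027,0.564,0.008]],
], grip_force=20)

```text
clock: 4.83
tcp_pos: [0.4948, -0.1673, 0.0066]
orientation: [1.466, 2.778, 0.001]
contact_force: [0.1, 0.1, 0.5]
grip_width: 0.0859
gripper_force: 0.0
```

>>> play_rows([
  [[1,0,0,0,0],[1,0,0,0,0],[1,0,0,0,0],[1,0,0,0,0],[1,0,0,0,0],[1,0,0,0,0],[1,0,0,0,0],[1,0,0,0,0]],
], grip_force=20)

```text
clock: 5.5
tcp_pos: [0.4951, -0.1677, 0.0073]
orientation: [1.466, 2.777, 0.001]
contact_force: [0.1, 1.3, 7.2]
grip_width: 0.0475
gripper_force: 21.7
```

```bash
python3 - <<'E'
from h import *
plan()
r0=.107
# arc about lower foot edge, steps of theta; print tool x (along +d) and z(down) scaled shifts
for L,zz in ((.104,.025),):
    rr=np.hypot(L,zz);a0=np.arctan2(zz,L)
    for th in range(0,95,5):
        t=a0+np.radians(th); print(th,round((rr*np.cos(t)-L)/.2,3),round(-(rr*np.sin(t)-zz)/.2,3))
E
```

```text
t 5.5 at [ 0.4951 -0.1677  0.0073] 124.3 j [-0.09  0.59  0.38  2.09 -0.43  0.53  1.2 ] F [0.1 1.3 7.2] M [0.23 0.11 0.04] w 0.0475
0 0.0 -0.0
5 -0.013 -0.045
10 -0.03 -0.088
15 -0.05 -0.13
20 -0.074 -0.17
25 -0.102 -0.208
30 -0.132 -0.243
35 -0.166 -0.276
40 -0.202 -0.305
45 -0.241 -0.331
50 -0.282 -0.354
55 -0.324 -0.373
60 -0.368 -0.388
65 -0.414 -0.399
70 -0.46 -0.406
75 -0.506 -0.41
80 -0.553 -0.409
85 -0.599 -0.404
90 -0.645 -0.395
```

>>> play_rows([
  [[1,-0.013,0,-0.045,0],[1,-0.03,0,-0.088,0],[1,-0.05,0,-0.13,0],[1,-0.074,0,-0.17,0],[1,-0.102,0,-0.208,0],[1,-0.132,0,-0.243,0],[1,-0.166,0,-0.276,0],[1,-0.202,0,-0.305,0],[1,-0.241,0,-0.331,0],[1,-0.241,0,-0.331,0]],
])

```text
clock: 6.33
tcp_pos: [0.5235, -0.2099, 0.0741]
orientation: [1.467, 2.774, -0.001]
contact_force: [0.1, -0.1, -5.2]
grip_width: 0.0474
gripper_force: 21.8
```

```bash
python3 - <<'E'
from h import *
plan()
p=viewer.grab_frame("side"); u=proj(p,[[.51,-.19,.03]])[0].astype(int)
save(p,"c2.png",(u[0]-50,u[1]-40,u[0]+50,u[1]+40),5); plan()
E
```

```text
t 6.33 at [ 0.5235 -0.2099  0.0741] 124.3 j [-0.08  0.54  0.46  1.98 -0.36  0.7   1.19] F [ 0.1 -0.1 -5.2] M [0.15 0.05 0.01] w 0.0474
t 6.38 at [ 0.5224 -0.2089  0.0733] 124.3 j [-0.08  0.54  0.46  1.98 -0.36  0.7   1.19] F [-0.5  0.7 -5.5] M [ 0.15  0.13 -0.04] w 0.047
```

View pics/c2.png

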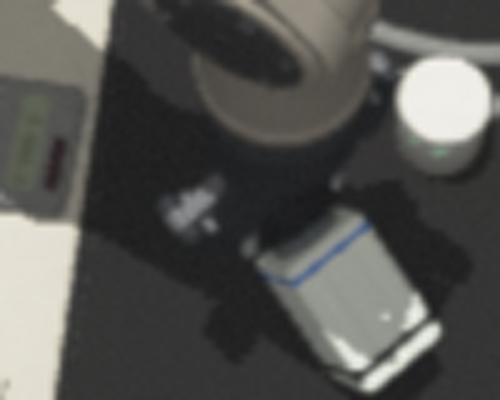

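```bash
cat > tilt.py <<'E'
from fit import *
def tilt():
    o=get_obs(); m=R.from_rotvec(o["orientation"]).as_matrix(); G=o["tcp_pos"]+[0,0,.021]; yaw=np.arctan2(m[1,0],m[0,0])
    p=viewer.grab_frame("side"); L=viewer.trace(p,"test_cavity"); M=L[0]["pixels"].astype(np.float32); ys,xs=np.nonzero(M); print(L[0]["score"],len(xs),xs.mean(),ys.mean(),proj(p,G))
    B=[CAV[0]]
    def f(v): # pitch, grip x
        return [R.from_euler("zy",[yaw,-v[0]]).apply(X-[v[1],0,0])+G for X in B]
    for p0 in (.3,.8,1.3):
        v,c=fit([p],[M],f,[p0,.104],[.2,.006]); fo=f(v)[0]; print(np.degrees(v[0]).round(1),v[1].round(4),round(c,3),"zmin",fo[:,2].min().round(4))
E
python3 -c "
from tilt import *
tilt()"
```

```text
0.64 870 302.0528735632184 327.1574712643678 [[289.92272591 309.24202031]]
39.2 0.1029 0.201 zmin 0.0707
40.1 0.1026 0.201 zmin 0.0708
39.2 0.102 0.201 zmin 0.0704
```

```bash
sed -i 's/"zy"/"ZY"/' tilt.py; python3 -c "
from tilt import *
tilt()"
```

```text
0.75 518 234.46525096525096 243.7046332046332 [[289.35810656 308.85112117]]
17.2 0.104 1.0 zmin 0.0387
45.8 0.104 1.0 zmin 0.0013
74.5 0.104 1.0 zmin -0.0136
```

```bash
sed -i 's/L=viewer.trace(p,"test_cavity");/L=[];\n    while not L:\n        L=[d for d in viewer.trace(p,"test_cavity") if np.hypot(*(np.argwhere(d["pixels"]).mean(0)[::-1]-proj(p,G)[0]))<40]\n   /' tilt.py; sed -i 's/^   *M=L/    M=L/' tilt.py; python3 -c "
from tilt import *
tilt()"
```

```text
0.9 816 301.953431372549 326.96936274509807 [[289.24729922 308.73628486]]
34.4 0.098 0.146 zmin 0.0171
33.9 0.0981 0.147 zmin 0.0176
33.2 0.0985 0.147 zmin 0.0182
```

>>> play_rows([
  [[1,-0.02,0,0.0,0],[1,-0.041,0,0.005,0],[1,-0.083,0,-0.014,0],[1,-0.127,0,-0.03,0],[1,-0.173,0,-0.041,0],[1,-0.219,0,-0.048,0],[1,-0.219,0,-0.048,0]],
])

```text
clock: 7.27
tcp_pos: [0.548, -0.2467, 0.0833]
orientation: [1.468, 2.774, -0.001]
contact_force: [0.2, -0.2, -5.1]
grip_width: 0.0474
gripper_force: 21.9
```

```bash
python3 -c "
from tilt import *
plan();tilt()"
```

```text
t 7.27 at [ 0.548  -0.2467  0.0833] 124.2 j [-0.03  0.57  0.46  1.88 -0.35  0.76  1.23] F [ 0.2 -0.2 -5.1] M [0.16 0.07 0.03] w 0.0474
0.8 847 313.89374262101535 340.3471074380165 [[301.73023214 321.60191087]]
37.9 0.0988 0.084 zmin 0.0238
37.4 0.0982 0.084 zmin 0.0248
38.7 0.0993 0.084 zmin 0.0226
```

>>> play_rows([
  [[1,0,0,-0.21,0],[1,0,0,-0.42,0],[1,0,0,-0.55,0],[1,0,0,-0.62,0],[1,0,0,-0.66,0],[1,0,0,-0.68,0],[1,0,0,-0.69,0],[1,0,0,-0.69,0],[1,0,0,-0.89,0],[1,0,0,-0.99,0],[1,0,0,-0.99,0]],
])

```text
clock: 8.28
tcp_pos: [0.5481, -0.245, 0.2835]
orientation: [1.465, 2.773, 0.001]
contact_force: [0.7, 0.1, -4.1]
grip_width: 0.0473
gripper_force: 24.4
```

```bash
python3 -c "
from tilt import *
tilt();plan((.56,-.05,.27,124),(.54,.15,.27,110),(.531,.374,.27,96.5))"
```

```text
0.63 1065 313.46572769953053 311.39906103286387 [[304.2091755  291.77655208]]
60.7 0.1037 0.079 zmin 0.2018
60.9 0.1037 0.078 zmin 0.2017
60.6 0.1041 0.078 zmin 0.2015
t 8.38 at [ 0.546  -0.2435  0.2792] 124.3 j [-0.13  0.34  0.58  1.72 -0.2   1.14  1.11] F [ 0.8 -0.  -5.6] M [0.11 0.11 0.05] w 0.047
(0.56, -0.05, 0.27, 124) -> [0.7593, 0.6036, 0.0459] 0.0038
(0.54, 0.15, 0.27, 110) -> [0.885, 0.4763, -0.0] 0.1556
(0.531, 0.374, 0.27, 96.5) -> [1.0678, 0.3408, -0.0] 0.15
```

>>> play_rows([
  [[1,0.02,0.016,0,0],[1,0.055,0.043,0,0],[1,0.11,0.087,0,0],[1,0.188,0.149,0,0],[1,0.297,0.236,0,0],[1,0.439,0.348,0,0],[1,0.6,0.477,0,0],[1,0.76,0.604,0,0],[1,0.76,0.604,0,0],[1,0.76,0.604,0,0]],
])

```text
clock: 9.22
tcp_pos: [0.5597, -0.0448, 0.2785]
orientation: [-1.454, -2.781, 0.0]
contact_force: [-0.5, -1.4, -5.4]
grip_width: 0.0475
gripper_force: 24.3
```

```bash
python3 -c "
from tilt import *
tilt();plan((.55,.12,.28,115),(.531,.344,.27,96.5))"
```

```text
0.89 883 306.57644394110986 228.9127972819932 [[299.48179175 211.62590364]]
64.8 0.0978 0.187 zmin 0.2003
64.6 0.0977 0.187 zmin 0.2005
65.3 0.0983 0.187 zmin 0.1998
t 9.32 at [ 0.5595 -0.0497  0.2792] 124.4 j [-0.44  0.26  0.51  1.8  -0.14  1.12  0.72] F [ 0.  -0.4 -5.3] M [ 0.03  0.04 -0.04] w 0.0474
(0.55, 0.12, 0.28, 115) -> [0.727, 0.4397, -0.0041] 0.1043
(0.531, 0.344, 0.27, 96.5) -> [1.0552, 0.3872, 0.05] 0.2056
```

>>> play_rows([
  [[1,0.02,0.014,0,0.03],[1,0.06,0.04,0,0.06],[1,0.12,0.08,0,0.1],[1,0.2,0.13,0,0.1],[1,0.31,0.2,0,0.1],[1,0.46,0.29,0,0.1],[1,0.63,0.38,0,0.1],[1,0.82,0.46,0,0.1],[1,0.82,0.46,0,0.1],[1,0.82,0.46,0,0.1]],
])

```text
clock: 10.15
tcp_pos: [0.5429, 0.1396, 0.2795]
orientation: [-1.674, -2.657, 0.001]
contact_force: [-0.4, -1.4, -5.3]
grip_width: 0.0473
gripper_force: 24.2
```

```bash
python3 -c "
from tilt import *
tilt();plan((.536,.3,.28,96.5))"
```

```text
0.95 849 288.59481743227326 165.01295641931685 [[284.93109417 148.62627566]]
73.6 0.1014 0.215 zmin 0.1961
73.4 0.1009 0.215 zmin 0.1966
72.9 0.1009 0.216 zmin 0.1966
t 10.25 at [0.5439 0.1355 0.2799] 115.2 j [-0.72  0.25  0.45  1.8  -0.12  1.12  0.2 ] F [-0.3 -0.8 -5. ] M [-0.02 -0.02 -0.01] w 0.0472
(0.536, 0.3, 0.28, 96.5) -> [0.7609, 0.3149, -0.0007] 0.208
```

```bash
python3 -c "
from h import *
plan((.425,.17,.28,110),(.42,.358,.28,96.5),(.532,.348,.22,96.5))"
```

```text
t 10.25 at [0.5439 0.1355 0.2799] 115.2 j [-0.72  0.25  0.45  1.8  -0.12  1.12  0.2 ] F [-0.3 -0.8 -5. ] M [-0.02 -0.02 -0.01] w 0.0472
(0.425, 0.17, 0.28, 110) -> [0.4094, -0.4641, -0.0007] 0.058
(0.42, 0.358, 0.28, 96.5) -> [0.8919, 0.298, -0.0] 0.15
(0.532, 0.348, 0.22, 96.5) -> [-0.1131, 0.5507, 0.3] 0.0
```

>>> play_rows([
  [[1,0.1,-0.12,0,0.02],[1,0.2,-0.24,0,0.04],[1,0.31,-0.36,0,0.058],[1,0.38,-0.43,0,0.058],[1,0.41,-0.464,0,0.058],[1,0.41,-0.464,0,0.058],[1,0.41,-0.464,0,0.058]],
])

```text
clock: 10.83
tcp_pos: [0.4258, 0.1703, 0.2806]
orientation: [1.802, 2.573, 0.002]
contact_force: [0.3, 0.2, -5.5]
grip_width: 0.0471
gripper_force: 24.5
```

>>> play_rows([
  [[1,0.02,0.01,0,0.03],[1,0.06,0.03,0,0.06],[1,0.12,0.05,0,0.1],[1,0.2,0.08,0,0.14],[1,0.32,0.12,0,0.15],[1,0.49,0.17,0,0.15],[1,0.68,0.23,0,0.15],[1,0.89,0.298,0,0.15],[1,0.89,0.298,0,0.15],[1,0.89,0.298,0,0.15]],
])

```text
clock: 11.67
tcp_pos: [0.4204, 0.362, 0.2796]
orientation: [2.086, 2.349, 0.0]
contact_force: [-0.3, -0.5, -4.6]
grip_width: 0.0475
gripper_force: 24.2
```

```bash
python3 -c "
from tilt import *
tilt();plan((.532,.348,.28,96.5))"
```

```text
0.56 873 234.64948453608247 99.5475372279496 [[232.34916868  86.38886448]]
11.7 0.0893 0.275 zmin 0.258
71.8 0.0892 0.274 zmin 0.2081
70.6 0.0905 0.274 zmin 0.2069
t 11.77 at [0.4213 0.3579 0.2797] 96.5 j [-1.07  0.23  0.3   1.81 -0.07  1.11 -0.63] F [ 0.4 -0.4 -5.5] M [-0.07 -0.07  0.01] w 0.0473
(0.532, 0.348, 0.28, 96.5) -> [-0.1119, 0.5443, -0.0013] -0.0001
```

```bash
python3 -c "
from h import *
ims=[]
for n in('side','top'):
    p=viewer.grab_frame(n); u=proj(p,[[.421,.358,.27]])[0].astype(int); print(u)
    y0=max(u[1]-40,0);x0=u[0]-50
    ims.append(cv2.resize(p['pixels'][y0:y0+80,x0:x0+100,::-1],None,fx=4,fy=4,interpolation=cv2.INTER_CUBIC))
cv2.imwrite('pics/c3.png',np.hstack(ims))"
```

```text
[233  95]
[148 224]
```

View pics/c3.png

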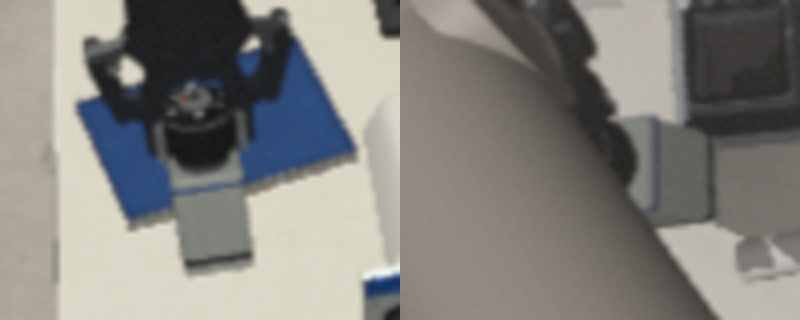

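```bash
python3 -c "
from fit import *
o=get_obs(); m=R.from_rotvec(o['orientation']).as_matrix(); yaw=np.arctan2(m[1,0],m[0,0])
p=viewer.grab_frame('side'); q=viewer.grab_frame('top')
for dz in(.019,.024):
  G=o['tcp_pos']+[0,0,dz]
  for t in (60,65,70,75,80,85,90):
    f=lambda X:R.from_euler('ZY',[yaw,-np.radians(t)]).apply(np.array(X)-[.104,0,0])+G
    X=[[0,.025,.025],[0,-.025,.025],[.126,0,0]]
    print(t,proj(p,f(X)).round(1).tolist(),'top foot maxcol',proj(q,f(CAV[0])).max(0).round(1))
"
```

```text
60 [[230.5, 128.7], [248.2, 125.8], [231.4, 80.0]] top foot maxcol [188.9 239.8]
65 [[230.3, 128.2], [247.9, 125.3], [231.5, 80.3]] top foot maxcol [186.2 240.2]
70 [[230.1, 127.4], [247.6, 124.5], [231.6, 80.5]] top foot maxcol [183.3 240.7]
75 [[229.8, 126.3], [247.3, 123.4], [231.7, 80.9]] top foot maxcol [180.2 241.1]
80 [[229.5, 124.9], [246.8, 122.1], [231.8, 81.3]] top foot maxcol [176.8 241.4]
85 [[229.1, 123.4], [246.4, 120.5], [231.9, 81.7]] top foot maxcol [173.2 241.7]
90 [[228.7, 121.6], [245.9, 118.7], [232.0, 82.2]] top foot maxcol [169.5 242. ]
60 [[230.3, 127.6], [248.1, 124.6], [231.3, 78.7]] top foot maxcol [188.4 239.5]
65 [[230.1, 127.0], [247.8, 124.1], [231.3, 78.9]] top foot maxcol [185.8 240. ]
70 [[229.9, 126.2], [247.5, 123.3], [231.4, 79.2]] top foot maxcol [182.9 240.4]
75 [[229.6, 125.1], [247.1, 122.3], [231.5, 79.5]] top foot maxcol [179.7 240.8]
80 [[229.3, 123.8], [246.7, 120.9], [231.6, 79.9]] top foot maxcol [176.3 241.1]
85 [[229.0, 122.2], [246.3, 119.4], [231.7, 80.4]] top foot maxcol [172.7 241.4]
90 [[228.6, 120.4], [245.8, 117.6], [231.8, 80.9]] top foot maxcol [169.  241.7]
```

The tilt is now about 80° (side foot edge at row 122, top foot edge at column 176). I'm moving above the well.

>>> play_rows([
  [[1,-0.01,0.1,0,0],[1,-0.02,0.25,0,0],[1,-0.05,0.4,0.1,0],[1,-0.07,0.5,0.2,0],[1,-0.073,0.55,0.3,0],[1,-0.073,0.55,0.4,0],[1,-0.073,0.55,0.5,0],[1,-0.073,0.55,0.5,0],[1,-0.073,0.55,0.5,0]],
])

```text
clock: 12.72
tcp_pos: [0.5301, 0.3564, 0.1797]
orientation: [-2.09, -2.345, 0.004]
contact_force: [0.6, 0.3, -4.8]
grip_width: 0.0472
gripper_force: 24.2
```

```bash
python3 -c "
from fit import *
plan((.5326,.356,.137,96.5))
ims=[]
o=get_obs(); m=R.from_rotvec(o['orientation']).as_matrix(); yaw=np.arctan2(m[1,0],m[0,0])
for n in('side','top'):
    p=viewer.grab_frame(n); u=proj(p,[[.533,.33,.12]])[0].astype(int); x0=u[0]-50;y0=u[1]-40
    a=cv2.resize(p['pixels'][y0:y0+80,x0:x0+100,::-1],None,fx=4,fy=4,interpolation=cv2.INTER_CUBIC)
    G=o['tcp_pos']+[0,0,.021]
    for X in CAV[:3]:
        h=cv2.convexHull(((proj(p,R.from_euler('ZY',[yaw,-np.radians(80)]).apply(X-[.104,0,0])+G)+.5-[x0,y0])*4).astype(np.int32)); cv2.polylines(a,[h],True,(0,0,255),1)
    h=cv2.convexHull(((proj(p,place(stand(0)[1],.534,.344,.113))+.5-[x0,y0])*4).astype(np.int32)); cv2.polylines(a,[h],True,(0,255,0),1)
    ims.append(a)
cv2.imwrite('pics/c4.png',np.hstack(ims))"
```

```text
t 12.72 at [0.5301 0.3564 0.1797] 96.6 j [-0.91  0.48  0.31  1.71 -0.17  0.98 -0.43] F [ 0.6  0.3 -4.8] M [ 0.08 -0.01  0.03] w 0.0472
(0.5326, 0.356, 0.137, 96.5) -> [-0.0035, 0.0119, 0.2135] 0.0007
```

View pics/c4.png

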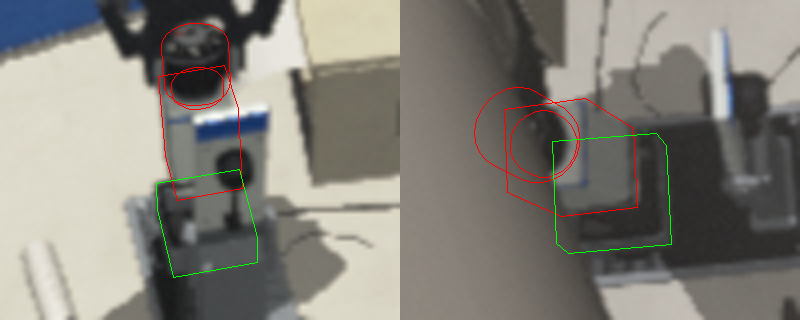

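>>> play_rows([
  [[1,-0.004,0.012,0.07,0],[1,-0.004,0.012,0.14,0],[1,-0.004,0.012,0.2,0],[1,-0.004,0.012,0.23,0],[1,-0.015,0.012,0.25,0],[1,-0.015,0.012,0.25,0],[1,-0.015,0.012,0.25,0]],
])

```text
clock: 13.4
tcp_pos: [0.5335, 0.3545, 0.1305]
orientation: [2.09, 2.345, 0.0]
contact_force: [0.5, -0.5, -5.2]
grip_width: 0.0474
gripper_force: 24.2
```

```bash
python3 -c "
from h import *
plan((.534,.344,.1,96.5))"
```

```text
t 13.4 at [0.5335 0.3545 0.1305] 96.6 j [-0.89  0.54  0.29  1.75 -0.19  0.88 -0.41] F [ 0.5 -0.5 -5.2] M [0.05 0.08 0.03] w 0.0474
(0.534, 0.344, 0.1, 96.5) -> [-0.0525, -0.0038, 0.1525] 0.001
```

>>> play_rows([
  [[1,-0.01,-0.002,0.03,0],[1,-0.02,-0.002,0.06,0],[1,-0.03,-0.002,0.09,0],[1,-0.04,-0.002,0.12,0],[1,-0.045,-0.002,0.14,0],[1,-0.045,-0.002,0.15,0],[1,-0.045,-0.002,0.15,0]],
])

```text
clock: 13.98
tcp_pos: [0.533, 0.3601, 0.108]
orientation: [-2.074, -2.346, -0.028]
contact_force: [-14.8, 17.7, 34.2]
grip_width: 0.0472
gripper_force: 41.1
```

```bash
python3 -c "
from h import *
plan((.534,.344,.094,96.5))"
```

```text
t 13.98 at [0.533  0.3601 0.108 ] 97.1 j [-0.88  0.56  0.27  1.76 -0.21  0.83 -0.38] F [-14.8  17.7  34.2] M [ 3.61  3.94 -0.15] w 0.0472
(0.534, 0.344, 0.094, 96.5) -> [-0.0806, -0.0051, 0.0701] 0.0061
```

>>> play_rows([
  [[1,0.02,0,-0.05,0],[1,0.045,0,-0.1,0],[1,0.045,0,-0.15,0],[1,0.045,0,-0.2,0],[1,0.045,0,-0.2,0],[1,0.045,0,-0.2,0]],
])

```text
clock: 14.48
tcp_pos: [0.5336, 0.3538, 0.1406]
orientation: [2.091, 2.344, 0.001]
contact_force: [-0.4, 0.1, -5.2]
grip_width: 0.047
gripper_force: 30.1
```

```bash
cat > look.py <<'E'
from fit import *
def look(name,t,c,stand_pose=(.534,.344,.113),s=4,draw=True):
    ims=[];o=get_obs(); m=R.from_rotvec(o['orientation']).as_matrix(); yaw=np.arctan2(m[1,0],m[0,0])
    for n in('side','top'):
        p=viewer.grab_frame(n); u=proj(p,[c])[0].astype(int); w,h=400//s//2,320//s//2; x0=u[0]-w;y0=u[1]-h
        a=cv2.resize(p['pixels'][y0:y0+2*h,x0:x0+2*w,::-1],None,fx=s,fy=s,interpolation=cv2.INTER_CUBIC)
        G=o['tcp_pos']+[0,0,.021]
        def pl(X,col):
            hh=cv2.convexHull(((proj(p,X)+.5-[x0,y0])*s).astype(np.int32)); cv2.polylines(a,[hh],True,col,1)
        if draw:
            for X in CAV[:3]: pl(R.from_euler('ZY',[yaw,-np.radians(t)]).apply(X-[.104,0,0])+G,(0,0,255))
            pl(place(box(-27,27,-27,27,40,40)/1e3,*stand_pose),(0,255,0)); pl(place(stand(0)[0],*stand_pose),(0,255,0))
        ims.append(a)
    cv2.imwrite('pics/'+name,np.hstack(ims))
E
python3 -c "
from look import *
plan()
look('c5.png',80,[.533,.33,.1])"
```

```text
t 14.48 at [0.5336 0.3538 0.1406] 96.5 j [-0.9   0.53  0.29  1.74 -0.19  0.9  -0.41] F [-0.4  0.1 -5.2] M [0.02 0.03 0.02] w 0.047
```

View pics/c5.png

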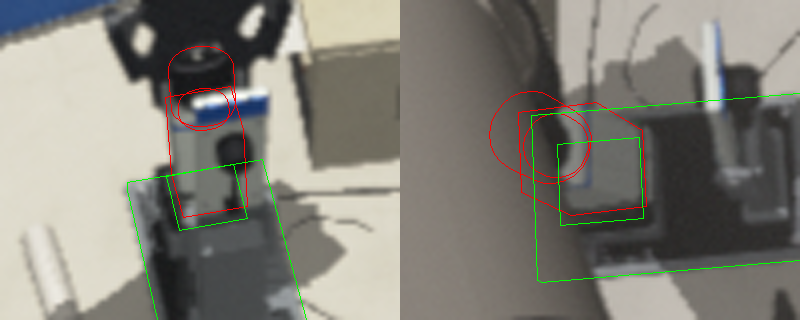

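The foot's -y edge was landing on the lip because I put the gripper too far towards -y for the tilt. I'll re-enter with the foot centred, then straighten it against the wall.

>>> play_rows([
  [[1,0.042,-0.003,0.0,0],[1,0.042,-0.003,0.04,0],[1,0.042,-0.003,0.08,0],[1,0.042,-0.003,0.11,0],[1,0.042,-0.003,0.123,0],[1,0.042,-0.003,0.123,0]],
])

```text
clock: 15.08
tcp_pos: [0.5306, 0.3622, 0.1141]
orientation: [-2.09, -2.345, 0.004]
contact_force: [0.5, -0.6, -5.4]
grip_width: 0.0472
gripper_force: 30.1
```

```bash
python3 -c "
from h import *
plan((.534,.344,.094,96.5))"
```

```text
t 15.08 at [0.5306 0.3622 0.1141] 96.6 j [-0.9   0.56  0.28  1.75 -0.2   0.86 -0.41] F [ 0.5 -0.6 -5.4] M [-0.    0.02  0.06] w 0.0472
(0.534, 0.344, 0.094, 96.5) -> [-0.0924, 0.0064, 0.1007] 0.0011
```

>>> play_rows([
  [[1,-0.015,0.005,0,0],[1,-0.03,0.005,0,0],[1,-0.045,0.005,0,0],[1,-0.06,0.005,0,0],[1,-0.06,0.005,0,0],[1,-0.06,0.005,0,0]],
], grip_force=20)

```text
clock: 15.58
tcp_pos: [0.5338, 0.3507, 0.1159]
orientation: [2.09, 2.345, -0.0]
contact_force: [-0.3, -0.2, -4.5]
grip_width: 0.0473
gripper_force: 30.6
```

```bash
python3 -c "
from h import *
plan((.534,.344,.094,96.5))"
```

```text
t 15.58 at [0.5338 0.3507 0.1159] 96.6 j [-0.89  0.55  0.28  1.76 -0.2   0.86 -0.4 ] F [-0.3 -0.2 -4.5] M [-0.05  0.3  -0.01] w 0.0473
(0.534, 0.344, 0.094, 96.5) -> [-0.0332, -0.0028, 0.1097] 0.0008
```

>>> play_rows([
  [[1,-0.01,-0.002,0.02,0],[1,-0.02,-0.002,0.04,0],[1,-0.03,-0.002,0.06,0],[1,-0.033,-0.002,0.08,0],[1,-0.033,-0.002,0.08,0]],
])

```text
clock: 16.0
tcp_pos: [0.5331, 0.3597, 0.1076]
orientation: [-2.073, -2.345, -0.029]
contact_force: [-16.4, 18.9, 37.0]
grip_width: 0.0472
gripper_force: 45.6
```

```bash
python3 -c "
from h import *
plan((.534,.344,.094,96.5))"
```

```text
t 16.0 at [0.5331 0.3597 0.1076] 97.0 j [-0.88  0.56  0.27  1.77 -0.21  0.83 -0.38] F [-16.4  18.9  37. ] M [ 3.77  4.11 -0.34] w 0.0472
(0.534, 0.344, 0.094, 96.5) -> [-0.0784, -0.0054, 0.0681] 0.006
```

>>> play_rows([
  [[1,0.03,0,-0.05,0],[1,0.05,0,-0.1,0],[1,0.05,0,-0.2,0],[1,0.05,0,-0.41,0],[1,0.05,0,-0.6,0],[1,0.05,0,-0.72,0],[1,0.05,0,-0.8,0],[1,0.05,0,-0.8,0],[1,0.05,0,-0.8,0]],
])

```text
clock: 16.75
tcp_pos: [0.5335, 0.3536, 0.2596]
orientation: [2.091, 2.344, 0.001]
contact_force: [-1.2, 0.2, -5.9]
grip_width: 0.0466
gripper_force: 27.8
```

```bash
cat > tilt2.py <<'E'
from fit import *
def tilt2():
    o=get_obs(); m=R.from_rotvec(o["orientation"]).as_matrix(); T=o["tcp_pos"]; yaw=np.arctan2(m[1,0],m[0,0]); X,Y=m[:,0],m[:,1]
    p=viewer.grab_frame("side"); q=viewer.grab_frame("top")
    im=cv2.cvtColor(p["pixels"],cv2.COLOR_RGB2HSV).astype(int)
    # blue band near the sleeve and black band near the foot, sampled in picture; print column profile of grey block in side view
    for t in range(60,95,5):
        f=lambda X:R.from_euler('ZY',[yaw,-np.radians(t)]).apply(np.array(X)-[.104,0,0])+T+[0,0,.021]
        print(t,proj(p,f([[0,0,.025],[.078,0,.025]])).round(1).tolist(),proj(q,f([[0,0,.025],[.078,0,.025]])).round(1).tolist())
    f=lambda X:R.from_euler('ZY',[yaw,-np.radians(80)]).apply(np.array(X)-[.104,0,0])+T+[0,0,.021]
    for c in (p,q):
        a,b=proj(c,f([[-.03,0,.025],[.085,0,.025]])); 
        pts=np.linspace(a,b,40); g=[c["pixels"][int(round(v)),int(round(u))].tolist() for u,v in pts]
        print([(round(u,1),round(v,1),*k) for (u,v),k in zip(pts,g)][::1])
    for n,c in(("side",p),("top",q)):
        for d in viewer.trace(c,"test_cavity")[:2]: print(n,round(d["score"],2),d["rect"],d["pixels"].sum())
E
python3 -c "
from tilt2 import *
plan(); tilt2()"
```

```text
t 16.75 at [0.5335 0.3536 0.2596] 96.5 j [-0.93  0.41  0.33  1.63 -0.14  1.13 -0.45] F [-1.2  0.2 -5.9] M [0.03 0.04 0.04] w 0.0466
60 [[279.9, 129.4], [276.8, 102.7]] [[194.8, 178.1], [171.0, 171.9]]
65 [[279.4, 128.9], [276.7, 103.1]] [[192.2, 179.0], [170.9, 172.3]]
70 [[278.9, 128.1], [276.7, 103.5]] [[189.4, 179.9], [170.6, 172.7]]
75 [[278.4, 127.0], [276.6, 103.8]] [[186.3, 180.7], [170.2, 173.1]]
80 [[277.8, 125.7], [276.5, 104.0]] [[183.1, 181.4], [169.7, 173.4]]
85 [[277.2, 124.1], [276.3, 104.1]] [[179.6, 182.0], [169.0, 173.8]]
90 [[276.6, 122.3], [276.2, 104.0]] [[176.0, 182.6], [168.3, 174.1]]
[(np.float64(278.3), np.float64(133.6), 92, 94, 90), (np.float64(278.3), np.float64(132.8), 98, 100, 95), (np.float64(278.2), np.float64(131.9), 108, 111, 104), (np.float64(278.2), np.float64(131.1), 112, 114, 109), (np.float64(278.1), np.float64(130.3), 112, 115, 110), (np.float64(278.1), np.float64(129.5), 112, 115, 110), (np.float64(278.0), np.float64(128.7), 100, 106, 108), (np.float64(278.0), np.float64(127.9), 59, 73, 103), (np.float64(277.9), np.float64(127.1), 28, 54, 100)
[... 3290 characters left out ...]
4(175.6), 108, 108, 105), (np.float64(172.8), np.float64(175.3), 107, 108, 104), (np.float64(172.3), np.float64(175.0), 108, 108, 104), (np.float64(171.8), np.float64(174.7), 108, 108, 104), (np.float64(171.3), np.float64(174.4), 109, 108, 106), (np.float64(170.8), np.float64(174.1), 109, 108, 106), (np.float64(170.3), np.float64(173.8), 107, 108, 104), (np.float64(169.9), np.float64(173.5), 107, 108, 104), (np.float64(169.4), np.float64(173.2), 108, 109, 104), (np.float64(168.9), np.float64(173.0), 108, 109, 104), (np.float64(168.4), np.float64(172.7), 95, 97, 97)]
side 0.69 [266.5, 80.2, 288.4, 126.2] 755
side 0.19 [257.5, 122.0, 303.2, 189.1] 2089
top 0.93 [158.7, 163.2, 186.2, 191.3] 630
```

```bash
python3 -c "
from h import *
plan((.425,.36,.26,96.5),(.43,.25,.26,96.5),(.42,.41,.26,96.5))"
```

```text
t 16.95 at [0.532  0.3537 0.2574] 96.6 j [-0.93  0.41  0.33  1.63 -0.14  1.13 -0.45] F [-0.4  0.5 -4.9] M [ 0.08 -0.   -0.01] w 0.0472
(0.425, 0.36, 0.26, 96.5) -> [0.0929, -0.528, -0.0131] 0.0011
(0.43, 0.25, 0.26, 96.5) -> [-0.5493, -0.0374, -0.0] 0.0
(0.42, 0.41, 0.26, 96.5) -> [0.8005, 0.0409, -0.0] 0.0
```

>>> play_rows([
  [[1,0.05,-0.2,0,0],[1,0.08,-0.38,0,0],[1,0.093,-0.5,0,0],[1,0.093,-0.54,0,0],[1,0.093,-0.54,0,0],[1,-0.115,-0.54,0,0],[1,-0.28,-0.55,0,0],[1,-0.38,-0.56,0,0],[1,-0.44,-0.565,0,0],[1,-0.456,-0.565,0,0],[1,-0.456,-0.565,0,0]],
])

```text
clock: 17.87
tcp_pos: [0.4319, 0.2504, 0.2597]
orientation: [2.092, 2.344, 0.001]
contact_force: [-0.5, 0.8, -4.8]
grip_width: 0.0466
gripper_force: 21.8
```

>>> play_rows([
  [[1,0.02,0.0,0,0],[1,0.06,0.01,0,0],[1,0.12,0.01,0,0],[1,0.21,0.01,0,0],[1,0.33,0.02,0,0],[1,0.48,0.02,0,0],[1,0.65,0.03,0,0],[1,0.85,0.04,0,0],[1,0.85,0.04,0,0],[1,0.85,0.04,0,0]],
])

```text
clock: 18.7
tcp_pos: [0.4167, 0.4264, 0.2587]
orientation: [-2.079, -2.353, 0.0]
contact_force: [0.3, -1.4, -4.8]
grip_width: 0.045
gripper_force: 20.9
```

```bash
sed -i "s/a=cv2.resize/a=cv2.resize/" look.py; python3 - <<'E'
from look import *
plan()
o=get_obs(); T=o["tcp_pos"]
look('c6.png',85,[T[0],T[1]-.02,T[2]-.04],s=5)
E
```

```text
t 18.7 at [0.4167 0.4264 0.2587] 97.1 j [-1.12  0.33  0.28  1.73 -0.1   1.09 -0.68] F [ 0.3 -1.4 -4.8] M [-0.31 -0.02 -0.01] w 0.045
```

View pics/c6.png

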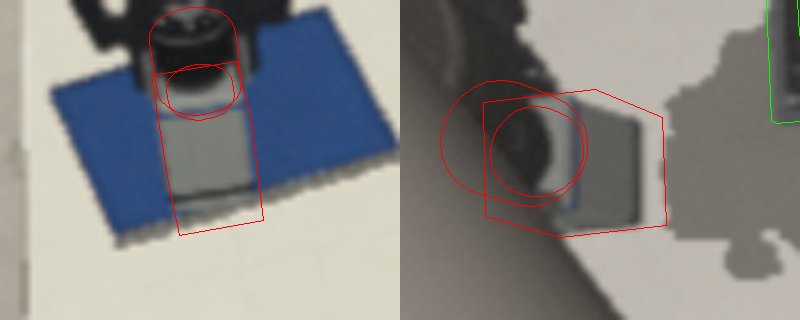

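The block is now nearly upright, but it has slid about 8 mm towards +y in the pads (opening 45 mm). I'll set it on the clear desk below and regrasp it centred.

>>> play_rows([
  [[1,0,0,0.03,0],[1,0,0,0.09,0],[1,0,0,0.18,0],[1,0,0,0.28,0],[1,0,0,0.38,0],[1,0,0,0.48,0],[1,0,0,0.58,0],[1,0,0,0.66,0],[1,0,0,0.71,0],[1,0,0,0.74,0],[1,0,0,0.75,0],[1,0,0,0.75,0]],
])

```text
clock: 19.8
tcp_pos: [0.4197, 0.4206, 0.1096]
orientation: [2.09, 2.345, 0.0]
contact_force: [-0.1, 0.0, -5.0]
grip_width: 0.0452
gripper_force: 21.2
```

>>> play_rows([
  [[1,0,0,0.02,0],[1,0,0,0.04,0],[1,0,0,0.06,0],[1,0,0,0.08,0],[1,0,0,0.08,0]],
])

```text
clock: 20.22
tcp_pos: [0.4191, 0.4203, 0.0929]
orientation: [-2.089, -2.346, 0.002]
contact_force: [-0.3, -0.5, -5.4]
grip_width: 0.045
gripper_force: 21.2
```

>>> play_rows([
  [[1,0,0,0.015,0],[1,0,0,0.03,0],[1,0,0,0.04,0],[1,0,0,0.04,0]],
])

```text
clock: 20.55
tcp_pos: [0.4195, 0.4206, 0.0854]
orientation: [2.09, 2.346, -0.0]
contact_force: [0.1, 0.1, -5.1]
grip_width: 0.0453
gripper_force: 21.2
```

>>> play_rows([
  [[1,0,0,0.01,0],[1,0,0,0.02,0],[1,0,0,0.03,0],[1,0,0,0.03,0]],
])

```text
clock: 20.88
tcp_pos: [0.421, 0.422, 0.0829]
orientation: [-2.09, -2.345, -0.006]
contact_force: [-5.2, -5.1, 19.1]
grip_width: 0.0451
gripper_force: 18.9
```

>>> play_rows([
  [[-0.1,0,0,0.02,0],[-0.2,0,0,0.02,0],[-0.25,0,0,0.01,0],[-0.3,0,0,0,0],[-0.3,0,0,0,0],[-0.3,0,0,0,0]],
])

```text
clock: 21.38
tcp_pos: [0.4196, 0.4213, 0.08]
orientation: [-2.089, -2.346, -0.002]
contact_force: [-0.2, 0.8, -0.6]
grip_width: 0.0556
gripper_force: 0.0
```

```bash
cat > up.py <<'E'
from fit import *
def up(c,names=("side","top"),z0=0,yaw0=None,lie=False):
    P=[];M=[]
    for n in names:
        p=viewer.grab_frame(n); g=proj(p,[c])[0]
        for _ in range(5):
            L=[d for d in viewer.trace(p,"test_cavity") if np.hypot(*(np.argwhere(d["pixels"]).mean(0)[::-1]-g))<25]
            if L: break
        if L: P.append(p);M.append(L[0]["pixels"].astype(np.float32)); print(n,round(L[0]["score"],2),L[0]["rect"],int(L[0]["pixels"].sum()))
    f=lambda v:[place(R.from_euler("y",-np.pi/2).apply(X),v[0],v[1],v[2],z0) for X in CAV]
    for k in [list(range(len(P)))]+[[i] for i in range(len(P))]:
        v,s=fit([P[i] for i in k],[M[i] for i in k],f,[c[0],c[1],yaw0],[.006,.006,.1]); print(k,v.round(4),round(s,3))
E
python3 - <<'E'
from up import *
plan(); up([.419,.428,.06],yaw0=.113)
E
```

```text
t 21.38 at [0.4196 0.4213 0.08  ] 96.6 j [-1.07  0.54  0.23  1.89 -0.17  0.74 -0.62] F [-0.2  0.8 -0.6] M [ 0.01  0.01 -0.05] w 0.0556
side 0.85 [226.8, 108.3, 249.0, 142.8] 499
top 0.94 [142.3, 226.3, 160.6, 250.2] 365
[0, 1] [0.4193 0.4185 0.0394] 0.625
[0] [0.4189 0.4227 0.0516] 0.133
[1] [ 0.4151  0.3971 -0.5149] 0.44
```

>>> play_rows([
  [[-1,0,0,0,0],[-1,0,0,-0.02,0],[-1,0,0,-0.1,0],[-1,0,0,-0.3,0],[-1,0,0,-0.5,0],[-1,0.3,0,-0.65,0],[-1,0.5,0,-0.7,0],[-1,0.7,0,-0.7,0],[-1,0.7,0,-0.7,0]],
])

```text
clock: 22.33
tcp_pos: [0.4012, 0.5654, 0.2218]
orientation: [-2.083, -2.348, -0.006]
contact_force: [-0.6, 0.2, -0.3]
grip_width: 0.0857
gripper_force: 0.0
```

```bash
python3 - <<'E'
from up import *
plan(); up([.419,.428,.06],yaw0=.113)
E
```

```text
t 22.33 at [0.4012 0.5654 0.2218] 96.8 j [-1.21  0.52  0.25  1.53 -0.14  1.1  -0.81] F [-0.6  0.2 -0.3] M [ 0.08  0.07 -0.04] w 0.0857
side 0.94 [228.8, 105.8, 250.4, 141.3] 580
top 0.63 [130.9, 226.0, 164.4, 249.8] 675
[0, 1] [ 0.4189  0.4219 -0.0146] 0.15
[0] [ 0.4188  0.4258 -0.0135] 0.061
[1] [0.4195 0.4213 0.0226] 0.062
```

```bash
python3 - <<'E'
from h import *
plan((.419,.4225,.22,90),(.419,.4225,.083,90))
E
```

```text
t 22.53 at [0.4031 0.5596 0.2193] 96.7 j [-1.21  0.52  0.25  1.54 -0.14  1.1  -0.81] F [ 1.2 -0.1  0.9] M [ 0.02 -0.03 -0.02] w 0.0852
(0.419, 0.4225, 0.22, 90) -> [-0.6901, -0.0007, -0.0033] 0.074
(0.419, 0.4225, 0.083, 90) -> [0.0, 0.0, 0.685] 0.0
```

>>> play_rows([
  [[-1,-0.2,-0.001,0,0.03],[-1,-0.4,-0.001,0,0.06],[-1,-0.6,-0.001,0,0.074],[-1,-0.69,-0.001,0,0.074],[-1,-0.69,-0.001,0,0.074],[-1,-0.69,-0.001,0,0.074]],
])

```text
clock: 23.03
tcp_pos: [0.4201, 0.4198, 0.2201]
orientation: [2.227, 2.215, -0.0]
contact_force: [-0.6, -0.1, 0.5]
grip_width: 0.0854
gripper_force: 0.0
```

```bash
python3 - <<'E'
from h import *
plan((.419,.4225,.083,90))
E
```

```text
t 23.03 at [0.4201 0.4198 0.2201] 89.7 j [-1.13  0.36  0.31  1.78 -0.13  1.01 -0.78] F [-0.6 -0.1  0.5] M [ 0.07  0.03 -0.02] w 0.0854
(0.419, 0.4225, 0.083, 90) -> [0.0136, -0.0056, 0.6855] -0.0034
```

>>> play_rows([
  [[-1,0,0,0.15,0],[-1,0,0,0.33,0],[-1,0,0,0.5,0],[-1,0,0,0.6,0],[-1,0,0,0.66,0],[-1,0,0,0.68,0],[1,0,0,0.68,0],[1,0,0,0.68,0],[1,0,0,0.68,0],[1,0,0,0.68,0],[1,0,0,0.68,0],[1,0,0,0.68,0]],
], grip_force=40)

```text
clock: 24.03
tcp_pos: [0.4196, 0.4237, 0.0854]
orientation: [-2.222, -2.22, -0.004]
contact_force: [-1.3, 0.1, 6.9]
grip_width: 0.0475
gripper_force: 40.7
```

```bash
python3 - <<'E'
from h import *
plan()
E
```

```text
t 24.03 at [0.4196 0.4237 0.0854] 90.0 j [-1.09  0.53  0.26  1.88 -0.19  0.75 -0.73] F [-1.3  0.1  6.9] M [-0.1   0.34 -0.04] w 0.0475
```

>>> play_rows([
  [[1,0,0,-0.05,0],[1,0,0,-0.15,0],[1,0,0,-0.27,0],[1,0,0,-0.38,0],[1,-0.05,0.07,-0.44,-0.03],[1,-0.13,0.19,-0.45,-0.06],[1,-0.22,0.33,-0.45,-0.07],[1,-0.31,0.46,-0.45,-0.07],[1,-0.37,0.54,-0.45,-0.07],[1,-0.392,0.572,-0.45,-0.07],[1,-0.392,0.572,-0.45,-0.07],[1,-0.392,0.572,-0.45,-0.07]],
])

```text
clock: 25.03
tcp_pos: [0.5326, 0.3442, 0.1735]
orientation: [-2.097, -2.338, 0.002]
contact_force: [-0.3, 1.3, -4.5]
grip_width: 0.0474
gripper_force: 42.7
```

```bash
python3 - <<'E'
from up import *
plan()
up([.534,.344,.155],names=("top",),z0=.0925,yaw0=.113)
E
```

```text
t 25.03 at [0.5326 0.3442 0.1735] 96.2 j [-0.89  0.48  0.29  1.73 -0.16  0.96 -0.42] F [-0.3  1.3 -4.5] M [ 0.16  0.07 -0.01] w 0.0474
top 0.85 [175.3, 174.6, 191.1, 200.7] 327
[0] [0.5271 0.3132 0.7801] 0.547
[0] [0.5271 0.3132 0.7801] 0.547
```

>>> play_rows([
  [[1,0,0,0.06,0],[1,0,0,0.13,0],[1,0,0,0.2,0],[1,0,0,0.24,0],[1,0,0,0.26,0],[1,0,0,0.26,0]],
])

```text
clock: 25.63
tcp_pos: [0.5324, 0.3445, 0.1204]
orientation: [-2.095, -2.34, 0.003]
contact_force: [-0.6, 0.5, -6.0]
grip_width: 0.0473
gripper_force: 43.4
```

```bash
python3 - <<'E'
from h import *
plan()
E
```

```text
t 25.63 at [0.5324 0.3445 0.1204] 96.3 j [-0.87  0.54  0.27  1.77 -0.19  0.86 -0.4 ] F [-0.6  0.5 -6. ] M [ 0.13 -0.03  0.  ] w 0.0473
```

Inside the lips with no contact force. Continuing down.

>>> play_rows([
  [[1,0,0,0.02,0],[1,0,0,0.04,0],[1,0,0,0.06,0],[1,0,0,0.08,0],[1,0,0,0.1,0],[1,0,0,0.115,0],[1,0,0,0.115,0]],
])

```text
clock: 26.22
tcp_pos: [0.5331, 0.3442, 0.098]
orientation: [-2.096, -2.339, 0.001]
contact_force: [0.2, 1.5, -5.5]
grip_width: 0.047
gripper_force: 43.4
```

```bash
python3 - <<'E'
from h import *
plan()
E
```

```text
t 26.22 at [0.5331 0.3442 0.098 ] 96.3 j [-0.87  0.57  0.27  1.78 -0.2   0.82 -0.4 ] F [ 0.2  1.5 -5.5] M [ 0.34  0.03 -0.08] w 0.047
```

>>> play_rows([
  [[1,0,0,0.01,0],[1,0,0,0.02,0],[1,0,0,0.025,0],[1,0,0,0.025,0],[1,0,0,0.025,0]],
])

```text
clock: 26.63
tcp_pos: [0.5337, 0.3447, 0.0955]
orientation: [-2.097, -2.339, -0.002]
contact_force: [-3.9, -0.4, 7.8]
grip_width: 0.0472
gripper_force: 44.9
```

```bash
python3 - <<'E'
from h import *
plan()
E
```

```text
t 26.63 at [0.5337 0.3447 0.0955] 96.3 j [-0.86  0.57  0.26  1.78 -0.2   0.81 -0.39] F [-3.9 -0.4  7.8] M [-0.19  0.99 -0.03] w 0.0472
```

The cavity is seated on the floor of the well. Next I'll turn the sleeve clockwise (+turn) to its zero stop, watching the moment, and then back two numbers.

>>> play_rows([
  [[1,0,0,0,0.06],[1,0,0,0,0.12],[1,0,0,0,0.18],[1,0,0,0,0.24],[1,0,0,0,0.3],[1,0,0,0,0.36],[1,0,0,0,0.42],[1,0,0,0,0.48],[1,0,0,0,0.54],[1,0,0,0,0.6],[1,0,0,0,0.66],[1,0,0,0,0.667]],
], grip_force=20)

```text
clock: 27.63
tcp_pos: [0.5345, 0.3446, 0.0955]
orientation: [-2.988, -0.969, -0.004]
contact_force: [-2.4, -0.6, 6.3]
grip_width: 0.0468
gripper_force: 44.5
```

```bash
python3 -c "
from h import *
plan()"
```

```text
t 27.63 at [0.5345 0.3446 0.0955] 36.0 j [-1.05  0.62  0.54  1.79 -0.41  0.84 -1.26] F [-2.4 -0.6  6.3] M [-0.35  0.39 -0.07] w 0.0468
```

>>> play_rows([
  [[1,0,0,0,0.06],[1,0,0,0,0.12],[1,0,0,0,0.18],[1,0,0,0,0.24],[1,0,0,0,0.3],[1,0,0,0,0.333],[1,0,0,0,0.333]],
])

```text
clock: 28.22
tcp_pos: [0.5345, 0.3437, 0.0954]
orientation: [-3.137, -0.166, -0.003]
contact_force: [-1.9, -2.4, 6.8]
grip_width: 0.0469
gripper_force: 44.5
```

```bash
python3 -c "
from h import *
plan()"
```

```text
t 28.22 at [0.5345 0.3437 0.0954] 6.1 j [-1.14  0.66  0.67  1.8  -0.52  0.87 -1.69] F [-1.9 -2.4  6.8] M [-0.68  0.48 -0.05] w 0.0469
```

>>> play_rows([
  [[1,0,0,0,0.06],[1,0,0,0,0.12],[1,0,0,0,0.18],[1,0,0,0,0.24],[1,0,0,0,0.3],[1,0,0,0,0.333],[1,0,0,0,0.333]],
])

```text
clock: 28.8
tcp_pos: [0.5343, 0.3428, 0.0954]
orientation: [3.073, -0.651, 0.002]
contact_force: [-3.2, -4.1, 8.3]
grip_width: 0.0472
gripper_force: 44.7
```

```bash
python3 -c "
from h import *
plan()"
```

```text
t 28.8 at [0.5343 0.3428 0.0954] -23.9 j [-1.22  0.71  0.81  1.81 -0.64  0.91 -2.11] F [-3.2 -4.1  8.3] M [-1.06  0.76  0.03] w 0.0472
```

>>> play_rows([
  [[1,0,0,0,0.06],[1,0,0,0,0.12],[1,0,0,0,0.18],[1,0,0,0,0.24],[1,0,0,0,0.3],[1,0,0,0,0.333],[1,0,0,0,0.333],[-0.3,0,0,0,0.333],[-0.65,0,0,0,0.333],[-0.65,0,0,0,0.333],[-0.65,0,0,0,0.333]],
])

```text
clock: 29.72
tcp_pos: [0.5336, 0.3446, 0.0939]
orientation: [-2.803, 1.417, -0.0]
contact_force: [-0.1, -1.0, 0.8]
grip_width: 0.0704
gripper_force: 0.0
```

```bash
python3 -c "
from h import *
plan()"
```

```text
t 29.72 at [0.5336 0.3446 0.0939] -53.6 j [-1.29  0.77  0.93  1.81 -0.75  0.96 -2.54] F [-0.1 -1.   0.8] M [ 0.    0.02 -0.03] w 0.0704
```

>>> play_rows([
  [[-0.65,0,0,-0.01,-0.9],[-0.65,0,0,-0.01,-0.9],[-0.65,0,0,-0.01,-0.9],[-0.65,0,0,-0.01,-0.9],[-0.65,0,0,-0.01,-0.9],[-0.65,0,0,-0.01,-0.9],[-0.65,0,0,-0.01,-0.9],[-0.65,0,0,-0.01,-0.9],[-0.65,0,0,-0.01,-0.9],[-0.65,0,0,-0.01,-0.9],[-0.65,0,0,-0.01,-0.9],[-0.65,0,0,-0.01,-0.9]],
])

```text
clock: 30.72
tcp_pos: [0.5337, 0.3442, 0.096]
orientation: [-3.05, -0.751, -0.001]
contact_force: [0.1, -0.0, 0.3]
grip_width: 0.0705
gripper_force: 0.0
```

>>> play_rows([
  [[-0.65,0,0,0,-0.77],[-0.65,0,0,0,-0.77],[-0.65,0,0,0,-0.77],[-0.65,0,0,0,-0.77],[-0.65,0,0,0,-0.77],[-0.65,0,0,0,-0.77],[-0.65,0,0,0,-0.77],[-0.65,0,0,0,-0.77],[-0.65,0,0,0,-0.77],[-0.65,0,0,0,-0.77],[-0.65,0,0,0,-0.77],[-0.65,0,0,0,-0.77]],
])

```text
clock: 31.72
tcp_pos: [0.5336, 0.3441, 0.0958]
orientation: [-2.093, -2.343, -0.001]
contact_force: [0.2, 0.1, -0.4]
grip_width: 0.0703
gripper_force: 0.0
```

```bash
python3 - <<'E'
from up import *
plan()
E
```

```text
t 31.72 at [0.5336 0.3441 0.0958] 96.4 j [-0.86  0.57  0.26  1.78 -0.2   0.81 -0.39] F [ 0.2  0.1 -0.4] M [-0.02  0.02  0.01] w 0.0703
```

>>> play_rows([
  [[1,0,0,0,0],[1,0,0,0,0],[1,0,0,0,0],[1,0,0,0,0],[1,0,0,0,0],[1,0,0,0,0.06],[1,0,0,0,0.12],[1,0,0,0,0.18],[1,0,0,0,0.24],[1,0,0,0,0.25],[1,0,0,0,0.25]],
], grip_force=20)

```text
clock: 32.63
tcp_pos: [0.533, 0.344, 0.0957]
orientation: [2.506, 1.895, -0.001]
contact_force: [-2.0, -2.0, 3.0]
grip_width: 0.0475
gripper_force: 22.3
```

```bash
python3 -c "
from h import *
plan()"
```

```text
t 32.63 at [0.533  0.344  0.0957] 74.2 j [-0.94  0.59  0.37  1.79 -0.27  0.82 -0.71] F [-2. -2.  3.] M [-0.49  0.5   0.02] w 0.0475
```

>>> play_rows([
  [[1,0,0,0,0.06],[1,0,0,0,0.12],[1,0,0,0,0.167],[1,0,0,0,0.167]],
])

```text
clock: 32.97
tcp_pos: [0.533, 0.3439, 0.0957]
orientation: [2.733, 1.55, -0.002]
contact_force: [-1.5, -2.4, 3.6]
grip_width: 0.0476
gripper_force: 22.3
```

```bash
python3 -c "
from h import *
plan()"
```

```text
t 32.97 at [0.533  0.3439 0.0957] 59.1 j [-0.98  0.6   0.43  1.79 -0.33  0.83 -0.93] F [-1.5 -2.4  3.6] M [-0.42  0.67  0.16] w 0.0476
```

>>> play_rows([
  [[1,0,0,0,0.06],[1,0,0,0,0.12],[1,0,0,0,0.167],[1,0,0,0,0.167]],
])

```text
clock: 33.3
tcp_pos: [0.5332, 0.3439, 0.0957]
orientation: [2.912, 1.179, -0.001]
contact_force: [-2.0, -1.5, 3.5]
grip_width: 0.0477
gripper_force: 22.3
```

```bash
python3 -c "
from h import *
plan()"
```

```text
t 33.3 at [0.5332 0.3439 0.0957] 44.1 j [-1.03  0.61  0.5   1.79 -0.38  0.84 -1.15] F [-2.  -1.5  3.5] M [-0.55  0.65 -0.1 ] w 0.0477
```

>>> play_rows([
  [[1,0,0,0,0.06],[1,0,0,0,0.12],[1,0,0,0,0.167],[1,0,0,0,0.167]],
])

```text
clock: 33.63
tcp_pos: [0.5332, 0.3439, 0.0957]
orientation: [3.04, 0.79, -0.001]
contact_force: [-2.4, -2.5, 4.6]
grip_width: 0.0474
gripper_force: 22.4
```

```bash
python3 -c "
from h import *
plan()"
```

```text
t 33.63 at [0.5332 0.3439 0.0957] 29.1 j [-1.08  0.63  0.57  1.8  -0.44  0.85 -1.36] F [-2.4 -2.5  4.6] M [-0.48  0.77  0.24] w 0.0474
```

>>> play_rows([
  [[1,0,0,0,0.06],[1,0,0,0,0.111],[1,0,0,0,0.111]],
])

```text
clock: 33.88
tcp_pos: [0.5332, 0.3438, 0.0957]
orientation: [3.098, 0.521, -0.001]
contact_force: [-3.1, -1.5, 4.1]
grip_width: 0.0478
gripper_force: 22.4
```

```bash
python3 -c "
from h import *
plan()"
```

```text
t 33.88 at [0.5332 0.3438 0.0957] 19.1 j [-1.11  0.64  0.62  1.8  -0.47  0.86 -1.5 ] F [-3.1 -1.5  4.1] M [-0.54  0.74 -0.03] w 0.0478
```

>>> play_rows([
  [[1,0,0,0,0.06],[1,0,0,0,0.111],[1,0,0,0,0.111]],
])

```text
clock: 34.13
tcp_pos: [0.5333, 0.3437, 0.0957]
orientation: [3.131, 0.249, -0.001]
contact_force: [-3.3, -3.2, 5.3]
grip_width: 0.0476
gripper_force: 22.5
```

```bash
python3 -c "
from h import *
plan()"
```

```text
t 34.13 at [0.5333 0.3437 0.0957] 9.1 j [-1.13  0.65  0.66  1.8  -0.51  0.87 -1.64] F [-3.3 -3.2  5.3] M [-0.67  0.63 -0.1 ] w 0.0476
```

>>> play_rows([
  [[1,0,0,0,0.06],[1,0,0,0,0.111],[1,0,0,0,0.111]],
])

```text
clock: 34.38
tcp_pos: [0.5331, 0.3438, 0.0957]
orientation: [3.141, -0.023, -0.001]
contact_force: [-4.0, -1.6, 7.0]
grip_width: 0.0476
gripper_force: 22.5
```

```bash
python3 -c "
from h import *
plan()"
```

```text
t 34.38 at [0.5331 0.3438 0.0957] -0.9 j [-1.16  0.67  0.71  1.8  -0.55  0.88 -1.79] F [-4.  -1.6  7. ] M [-0.54  0.85  0.21] w 0.0476
```

>>> play_rows([
  [[1,0,0,0,0.06],[1,0,0,0,0.111],[1,0,0,0,0.111]],
])

```text
clock: 34.63
tcp_pos: [0.5331, 0.3437, 0.0957]
orientation: [3.126, -0.298, -0.001]
contact_force: [-2.4, -4.0, 6.1]
grip_width: 0.0476
gripper_force: 22.6
```

```bash
python3 -c "
from h import *
plan()"
```

```text
t 34.63 at [0.5331 0.3437 0.0957] -10.9 j [-1.19  0.69  0.75  1.8  -0.59  0.89 -1.93] F [-2.4 -4.   6.1] M [-0.59  0.86 -0.03] w 0.0476
```

>>> play_rows([
  [[1,0,0,0,0.06],[1,0,0,0,0.111],[1,0,0,0,0.111]],
])

```text
clock: 34.88
tcp_pos: [0.5331, 0.3435, 0.0956]
orientation: [3.088, -0.569, -0.001]
contact_force: [-3.4, -2.5, 4.8]
grip_width: 0.0476
gripper_force: 22.5
```

```bash
python3 -c "
from h import *
plan()"
```

```text
t 34.88 at [0.5331 0.3435 0.0956] -20.9 j [-1.22  0.7   0.79  1.8  -0.63  0.91 -2.07] F [-3.4 -2.5  4.8] M [-0.69  0.73 -0.06] w 0.0476
```

>>> play_rows([
  [[1,0,0,0,0.06],[1,0,0,0,0.111],[1,0,0,0,0.111]],
])

```text
clock: 35.13
tcp_pos: [0.5331, 0.3437, 0.0957]
orientation: [3.027, -0.835, -0.001]
contact_force: [-3.1, -2.7, 6.1]
grip_width: 0.0475
gripper_force: 22.5
```

```bash
python3 -c "
from h import *
plan()"
```

```text
t 35.13 at [0.5331 0.3437 0.0957] -30.8 j [-1.24  0.72  0.84  1.81 -0.66  0.92 -2.21] F [-3.1 -2.7  6.1] M [-0.51  0.89  0.18] w 0.0475
```

>>> play_rows([
  [[1,0,0,0,0.06],[1,0,0,0,0.111],[1,0,0,0,0.111]],
])

```text
clock: 35.38
tcp_pos: [0.534, 0.3429, 0.0956]
orientation: [2.943, -1.094, 0.002]
contact_force: [-1.5, -4.3, 4.3]
grip_width: 0.0475
gripper_force: 22.4
```

```bash
python3 -c "
from h import *
plan()"
```

```text
t 35.38 at [0.534  0.3429 0.0956] -40.8 j [-1.26  0.74  0.88  1.81 -0.7   0.94 -2.35] F [-1.5 -4.3  4.3] M [-0.85  0.3   0.44] w 0.0475
```

>>> play_rows([
  [[1,0,0,0,0.06],[1,0,0,0,0.08],[1,0,0,0,0.08]],
])

```text
clock: 35.63
tcp_pos: [0.5338, 0.3428, 0.0955]
orientation: [2.869, -1.274, 0.002]
contact_force: [-0.8, -4.2, 3.5]
grip_width: 0.0473
gripper_force: 22.4
```

```bash
python3 -c "
from h import *
plan()"
```

```text
t 35.63 at [0.5338 0.3428 0.0955] -47.9 j [-1.28  0.76  0.91  1.81 -0.73  0.95 -2.46] F [-0.8 -4.2  3.5] M [-0.94  0.25  0.43] w 0.0473
```

>>> play_rows([
  [[-0.4,0,0,0,0],[-0.4,0,0,0,0],[-0.4,0,0,0,0],[1,0,0,0,0],[1,0,0,0,0],[1,0,0,0,0],[1,0,0,0,0],[1,0,0,0,-0.05],[1,0,0,0,-0.1],[1,0,0,0,-0.15],[1,0,0,0,-0.15]],
], grip_force=20)

```text
clock: 36.55
tcp_pos: [0.5329, 0.3441, 0.0956]
orientation: [-3.0, 0.931, 0.002]
contact_force: [-1.6, -1.1, 2.8]
grip_width: 0.0475
gripper_force: 22.5
```

```bash
python3 -c "
from h import *
plan()"
```

```text
t 36.55 at [0.5329 0.3441 0.0956] -34.5 j [-1.25  0.73  0.85  1.81 -0.68  0.93 -2.26] F [-1.6 -1.1  2.8] M [-0.31  0.48 -0.23] w 0.0475
```

>>> play_rows([
  [[1,0,0,0,-0.06],[1,0,0,0,-0.12],[1,0,0,0,-0.18],[1,0,0,0,-0.24],[1,0,0,0,-0.3],[1,0,0,0,-0.36],[1,0,0,0,-0.42],[1,0,0,0,-0.48],[1,0,0,0,-0.54],[1,0,0,0,-0.6],[1,0,0,0,-0.65],[1,0,0,0,-0.65]],
])

```text
clock: 37.55
tcp_pos: [0.5328, 0.344, 0.0956]
orientation: [-3.073, -0.65, 0.002]
contact_force: [-3.1, -0.8, 2.1]
grip_width: 0.0476
gripper_force: 22.5
```

>>> play_rows([
  [[1,0,0,0,-0.06],[1,0,0,0,-0.12],[1,0,0,0,-0.18],[1,0,0,0,-0.24],[1,0,0,0,-0.3],[1,0,0,0,-0.36],[1,0,0,0,-0.42],[1,0,0,0,-0.48],[1,0,0,0,-0.54],[1,0,0,0,-0.58],[1,0,0,0,-0.58]],
])

```text
clock: 38.47
tcp_pos: [0.5327, 0.3439, 0.0955]
orientation: [-2.475, -1.934, 0.003]
contact_force: [-3.0, -2.1, 4.1]
grip_width: 0.0476
gripper_force: 22.5
```

```bash
python3 -c "
from h import *
plan()"
```

```text
t 38.47 at [0.5327 0.3439 0.0955] 76.0 j [-0.93  0.58  0.36  1.79 -0.27  0.82 -0.69] F [-3.  -2.1  4.1] M [-0.24  1.19  0.07] w 0.0476
```

>>> play_rows([
  [[-0.5,0,0,0,0],[-0.65,0,0,0,0],[-0.65,0,0,0,0],[-0.65,0,0,-0.05,0],[-0.65,0,0,-0.2,0],[-0.65,0,0,-0.4,0],[-0.65,0,0,-0.6,0],[-0.65,0,0,-0.8,0],[0,0,0,-1,0],[0,0,0,-1,0],[0,0,0,-1,0]],
])

```text
clock: 39.38
tcp_pos: [0.535, 0.3448, 0.2995]
orientation: [-2.475, -1.934, -0.011]
contact_force: [0.6, -0.5, -1.6]
grip_width: 0.0428
gripper_force: 0.0
```

```bash
python3 - <<'E'
from up import *
plan((.533,.344,.335,90),(.551,.187,.335,96.5),(.551,.187,.276,96.5))
P=[viewer.grab_frame(n) for n in("side","top")]
c=[.534,.344,.07]
for p in P:
    for d in viewer.trace(p,"test_cavity")[:2]: print(d["score"],d["rect"],proj(p,[c]))
E
```

```text
t 39.38 at [0.535  0.3448 0.2995] 76.0 j [-0.99  0.37  0.44  1.6  -0.17  1.2  -0.77] F [ 0.6 -0.5 -1.6] M [-0.04  0.05 -0.03] w 0.0428
(0.533, 0.344, 0.335, 90) -> [-0.0064, -0.0089, -0.1773] -0.1553
(0.551, 0.187, 0.335, 96.5) -> [-0.785, 0.09, -0.0] -0.0722
(0.551, 0.187, 0.276, 96.5) -> [0.0, 0.0, 0.295] 0.0
0.68 [222.3, 212.6, 254.0, 258.2] [[275.99108953 140.94324387]]
0.65 [263.4, 123.7, 275.6, 153.5] [[275.99108953 140.94324387]]
0.84 [167.0, 181.6, 192.1, 208.3] [[179.12287937 193.36595408]]
```

>>> play_rows([
  [[1,0,0,-0.12,-0.07],[1,0,0,-0.18,-0.14],[1,0,0,-0.18,-0.156],[1,0,0,-0.18,-0.156]],
])

```text
clock: 39.92
tcp_pos: [0.5334, 0.3439, 0.3308]
orientation: [-2.22, -2.222, 0.001]
contact_force: [-0.6, -0.1, 0.3]
grip_width: 0.0001
gripper_force: 0.0
```

>>> play_rows([
  [[1,-0.15,0.02,0,-0.03],[1,-0.35,0.04,0,-0.06],[1,-0.55,0.06,0,-0.072],[1,-0.7,0.08,0,-0.072],[1,-0.785,0.09,0,-0.072],[1,-0.785,0.09,0,-0.072],[1,-0.785,0.09,0,-0.072]],
])

```text
clock: 40.5
tcp_pos: [0.5513, 0.1859, 0.3302]
orientation: [-2.094, -2.34, 0.003]
contact_force: [0.1, 1.0, -0.2]
grip_width: 0.0001
gripper_force: 0.0
```

```bash
python3 - <<'E'
from up import *
plan((.551,.187,.276,96.5))
up([.534,.344,.07],z0=.01,yaw0=.113)
P=[viewer.grab_frame(n) for n in("side","top")]
ims=[]
for p in P:
    u=proj(p,[[.534,.344,.134]])[0]; print(u)
    A=np.array([[20,0,200-20*u[0]],[0,20,200-20*u[1]]],float)
    ims.append(cv2.warpAffine(p["pixels"][:,:,::-1].copy(),A,(400,400),flags=cv2.INTER_CUBIC))
cv2.imwrite("pics/face.png",cv2.convertScaleAbs(np.hstack(ims),alpha=1.5))
E
```

```text
t 40.5 at [0.5513 0.1859 0.3302] 96.3 j [-0.78  0.25  0.43  1.68 -0.11  1.23 -0.21] F [ 0.1  1.  -0.2] M [ 0.04 -0.05  0.01] w 0.0001
(0.551, 0.187, 0.276, 96.5) -> [0.0055, -0.0008, 0.271] -0.0018
side 0.63 [266.3, 124.1, 273.7, 151.8] 172
[0] [ 0.5247  0.3616 -0.0333] 0.705
[0] [ 0.5247  0.3616 -0.0333] 0.705
[275.63138516 127.70806581]
[173.51862917 187.612735  ]
```

View pics/face.png

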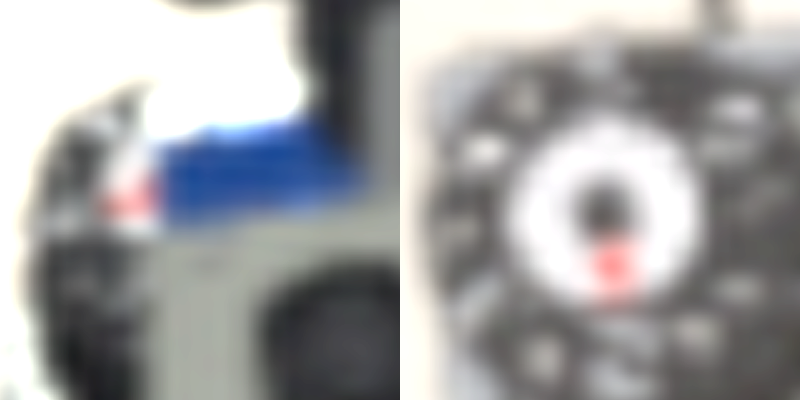

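The last picture is clear. The top view (right half) shows the steel core centred at about (608,208) and the red arrow pointing down. A full numeral sits at the arrow (615,360), and a faint single stroke, fitting a "1", is 60° counter-clockwise at (740,290). That is consistent with 2 ml. Now I'll fold the arm.

>>> play_rows([
  [[1,0,0,0.15,0],[1,0,0,0.25,0],[1,0,0,0.275,0],[1,0,0,0.275,0],[1,0,0,0.275,0]],
])

```text
clock: 41.42
tcp_pos: [0.5522, 0.1873, 0.2774]
orientation: [2.09, 2.345, 0.001]
contact_force: [0.0, -0.1, 0.7]
grip_width: 0.0001
gripper_force: 0.0
```

```bash
python3 - <<'E'
from h import *
plan()
p=get_obs()["tcp_pos"]; a=.113
d=p[:2]-[.534,.344]; y0=-d[0]*np.sin(a)+d[1]*np.cos(a); x0=d[0]*np.cos(a)+d[1]*np.sin(a); print(x0,y0)
for q in (94,88,82,76,70,64,58,52,46,40,34,28,22,16,10,5,0):
    t=np.radians(q); y=-.098+.130*np.cos(t)-.0055*np.sin(t)-.011; z=.148+.130*np.sin(t)+.0055*np.cos(t)
    print(q,round((y-y0)/.2,3),round((p[2]-z)/.2,3))
E
```

```text
t 41.42 at [0.5522 0.1873 0.2774] 96.6 j [-0.77  0.3   0.42  1.75 -0.13  1.12 -0.19] F [ 0.  -0.1  0.7] M [-0.02 -0.07  0.03] w 0.0001
0.00039994050699897893 -0.15777904613896493
94 0.171 0.001
88 0.239 -0.003
82 0.307 -0.0
76 0.374 0.01
70 0.44 0.027
64 0.504 0.051
58 0.565 0.081
52 0.622 0.118
46 0.676 0.161
40 0.724 0.208
34 0.767 0.261
28 0.805 0.318
22 0.836 0.378
16 0.861 0.442
10 0.879 0.507
5 0.889 0.563
0 0.894 0.62
```

>>> play_rows([
  [[1,0.1,0,0.025,0],[1,0.171,0,0.025,0],[1,0.239,0,0.02,0],[1,0.307,0,0.015,0],[1,0.374,0,0.02,0],[1,0.44,0,0.03,0],[1,0.504,0,0.051,0],[1,0.565,0,0.081,0],[1,0.622,0,0.118,0],[1,0.676,0,0.161,0],[1,0.676,0,0.161,0]],
])

```text
clock: 42.33
tcp_pos: [0.5344, 0.3248, 0.242]
orientation: [-2.084, -2.349, 0.003]
contact_force: [0.2, 0.9, -0.4]
grip_width: 0.0002
gripper_force: 0.0
```

```bash
python3 - <<'E'
from h import *
plan()
p=viewer.grab_frame("top")
for d in viewer.trace(p,"probe_arm")[:2]: print(d["score"],d["rect"])
E
```

```text
t 42.33 at [0.5344 0.3248 0.242 ] 96.8 j [-0.92  0.4   0.36  1.69 -0.16  1.09 -0.38] F [ 0.2  0.9 -0.4] M [-0.    0.04  0.  ] w 0.0002
0.64 [173.2, 169.9, 219.5, 195.2]
```

>>> play_rows([
  [[1,0.048,0,0.047,0],[1,0.091,0,0.1,0],[1,0.129,0,0.157,0],[1,0.16,0,0.217,0],[1,0.185,0,0.281,0],[1,0.203,0,0.346,0],[1,0.213,0,0.4,0],[1,0.213,0,0.4,0],[1,0.213,0,0.4,0]],
])

```text
clock: 43.18
tcp_pos: [0.5304, 0.3636, 0.1632]
orientation: [-2.089, -2.346, 0.004]
contact_force: [0.6, -1.0, 0.8]
grip_width: -0.0002
gripper_force: 0.0
```

```bash
python3 - <<'E'
from fit import *
plan()
for n in ("top","side"):
    p=viewer.grab_frame(n)
    for d in viewer.trace(p,"probe_arm")[:2]: print(n,round(d["score"],2),d["rect"])
    for q in (0,.1,.2,.4,.7,1): print(q,*[f(proj(p,place(stand(q)[3],.534,.344,.113)),axis=0).round(1) for f in(np.min,np.max)])
E
```

```text
t 43.18 at [0.5304 0.3636 0.1632] 96.6 j [-0.94  0.51  0.33  1.72 -0.2   0.95 -0.41] F [ 0.6 -1.   0.8] M [-0.03 -0.01  0.02] w -0.0002
top 0.69 [162.9, 176.8, 217.9, 200.1]
0 [153.9 172.3] [214.  198.3]
0.1 [152.8 172.3] [213.8 197. ]
0.2 [152.3 172.3] [213.8 195.7]
0.4 [152.7 170.9] [214.2 193.4]
0.7 [157.8 165.9] [214.6 193.4]
1 [168.5 161.3] [215.  193.3]
side 0.6 [265.7, 112.8, 287.3, 155.1]
0 [264.6 111.8] [290.8 153.1]
0.1 [264.5 108.9] [290.8 153. ]
0.2 [264.5 106.4] [290.8 152.9]
0.4 [264.6 102.5] [290.9 152.6]
0.7 [265.5 100.1] [290.9 152.3]
1 [267.3 101.4] [291.  152.7]
```

>>> play_rows([
  [[1,0.005,0,0.015,0],[1,0.005,0,0.03,0],[1,0.005,0,0.04,0],[1,0.005,0,0.045,0],[1,0.005,0,0.045,0]],
])

```text
clock: 43.8
tcp_pos: [0.5311, 0.3648, 0.1553]
orientation: [-2.089, -2.346, 0.0]
contact_force: [-0.3, -0.3, 0.2]
grip_width: -0.0004
gripper_force: 0.0
```

```bash
python3 -c "
from h import *
plan()"
```

```text
t 43.8 at [0.5311 0.3648 0.1553] 96.6 j [-0.94  0.52  0.33  1.72 -0.2   0.94 -0.41] F [-0.3 -0.3  0.2] M [ 0.05  0.08 -0.04] w -0.0004
```

>>> play_rows([
  [[1,0,0,0.008,0],[1,0,0,0.016,0],[1,0,0,0.024,0],[1,0,0,0.024,0]],
])

```text
clock: 44.13
tcp_pos: [0.5312, 0.365, 0.1521]
orientation: [-2.089, -2.345, -0.001]
contact_force: [-3.4, -1.8, 11.2]
grip_width: -0.0
gripper_force: 5.7
```

```bash
python3 -c "
from h import *
plan()"
```

```text
t 44.13 at [0.5312 0.365  0.1521] 96.6 j [-0.94  0.52  0.33  1.72 -0.2   0.93 -0.41] F [-3.4 -1.8 11.2] M [-0.34  0.91  0.  ] w -0.0
```

>>> play_rows([
  [[1,0,0,0.004,0],[1,0,0,0.004,0],[1,0,0,0,0],[1,0,0,-0.05,0],[1,0,0,-0.2,0],[1,0,0,-0.4,0],[1,0,0,-0.6,0],[1,0.3,0,-0.7,0],[1,0.6,0,-0.7,0],[1,0.8,0,-0.7,0],[1,0.8,0,-0.7,0],[1,0.8,0,-0.7,0]],
])

```text
clock: 45.13
tcp_pos: [0.5073, 0.5334, 0.2896]
orientation: [-2.073, -2.354, -0.002]
contact_force: [-2.8, 1.5, -0.9]
grip_width: 0.0
gripper_force: 0.0
```

```bash
python3 - <<'E'
from fit import *
plan()
for n in ("top","side"):
    p=viewer.grab_frame(n)
    for d in viewer.trace(p,"probe_arm")[:1]: print(n,round(d["score"],2),d["rect"])
    L=viewer.trace(p,"check_stand")
    if L:
        M=[L[0]["pixels"].astype(np.float32)]; print(L[0]["rect"])
        cav=[place(R.from_euler("y",-np.pi/2).apply(X),0,0,0,.01) for X in CAV]
        for ex in ([],cav):
            f=lambda v:[place(X,*v[:3]) for X in stand(v[3])+ex]
            print(fit([p],M,f,[.534,.344,.113,.05],[.005,.005,.05,.08]))
    for t,z in(("otoscope",.014),("ear_jar",.03),("wipes_tub",.077)):
        for d in viewer.trace(p,t)[:1]: ys,xs=np.nonzero(d["pixels"]); print(t,atz(p,(xs.mean(),ys.mean()),z).round(3))
E
```

```text
t 45.13 at [0.5073 0.5334 0.2896] 97.2 j [-1.1   0.56  0.33  1.33 -0.19  1.28 -0.63] F [-2.8  1.5 -0.9] M [0.04 0.17 0.04] w 0.0
top 0.82 [152.8, 173.6, 221.1, 198.9]
[157.1, 166.0, 235.4, 222.3]
(array([ 0.53360248,  0.3418836 ,  0.11841867, -0.01854025]), np.float64(0.10600751638412476))
(array([ 0.53360248,  0.3418836 ,  0.11841867, -0.01854025]), np.float64(0.10600751638412476))
otoscope [0.418 0.264 0.014]
ear_jar [ 0.62  -0.157  0.03 ]
wipes_tub [0.402 0.014 0.077]
side 0.81 [265.7, 111.5, 293.2, 155.6]
[256.4, 113.2, 303.4, 191.2]
(array([ 0.53235891,  0.34622187,  0.11749758, -0.01408173]), np.float64(0.05952250957489014))
(array([ 0.53275429,  0.34601212,  0.1156646 , -0.0124657 ]), np.float64(0.06303709745407104))
otoscope [0.417 0.263 0.014]
ear_jar [ 0.617 -0.148  0.03 ]
wipes_tub [0.399 0.022 0.077]
```

The arm is level (the fit gives about 0 rad), the bystanders haven't moved and the robot is clear. Handing in.

```bash
python3 -c "
from bench import r
print(r.hand_in())"
```

```text
the job is handed in; nothing more can be done
None
```

I handed the job in after about 45 s of robot time (limit 72 s), with the cavity standing in the well, its sleeve turned to 2 ml and the probe arm folded down level; I got no verdict back, the 2 ml reading rests on turning two numbers back from the zero stop plus a blurry picture, and the otoscope, jar and tub stayed where they were.

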